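# Charge the finishing bowl with media

### The arm

A 6-joint arm with a two-finger parallel gripper is mounted at the origin on the work surface. World frame = base frame: x ahead of the robot, y to its left, z up, the work surface at z = 0. Lengths are in m, angles in rad, forces in N, time in s.
With the tool pointing down it reaches from about 0.3 to 0.775 m from the base axis. Payload 14.6 kg.
Tool frame: the origin (TCP) lies on the mounting face of the last link; the fingertips stand 199 mm ahead of it and the grasp point (between the pads) lies 180 mm ahead of it; z points along the fingers, y is the line along which they close (so a half turn about z gives the same grasp; the last joint's range is limited). The gripper opens to 94 mm and grips with 3 to 60 N. Pads are 16 mm wide; open, the fingers measure 119 mm over their backs; the gripper's body (75 mm by 177 mm) begins 78 mm behind the grasp point.
Start: joints at [1.214, 0.3, 1.521, -0, 1.321, -0.067], TCP at [0.157, 0.527, 0.405] pointing down, gripper open.
Joint ranges: [-3.03, 3.03], [-0.79, 2.21], [0.23, 2.52], [-1.04, 4.18], [0, 3.07], [-2.55, 2.55]. Speed limits (rad/s): [2.22, 2.22, 2.57, 3.14, 3.14, 3.14].

### API

Orientations are given as [roll, pitch, yaw] about the fixed x, y, z axes, in that order (R = Rz(yaw) Ry(pitch) Rx(roll)).
In Python, from station import get_obs, camera, hand_in gives the robot as it stands.
- The arm moves only by the tool apply_moves, never from a script. Its argument "increments" is a list of rows, each an object of numbers: "tx", "ty", "tz": the shift along the tool's x, y, z as a fraction of full scale; "ax", "ay", "az": the turn, a rotation vector about the tool's x, y, z as a fraction of full scale. In form: [{"tx": .., "ty": .., "tz": .., "ax": .., "ay": .., "az": ..}, ...]. A call has 1 to 12 rows; each row shifts and turns the commanded pose from where the row before left it, along the tool's axes as they then stand; what a row does not reach is not made up. Full scale, the value 1, is 30 mm for a shift and 5 degrees for a turn. A row lasts 1/8 s, in which the tool goes at most 62.5 mm and 10.7 degrees, less where a joint would pass 70% of its speed; a pose out of reach is approached as far as the arm can. A call with a number of a shift or a turn outside -1 to 1 is refused whole. A call with a gripper value outside its range is refused whole. "jaw" is the closure, from 0 (fully open) to 1 (shut), set as the call begins (left out, the last holds). The fingers move at their own pace and stop on an object; "force" is the grip in N (left out, the last holds). Time passes only in rows, so rows that do not move let the fingers close. It gives the time, the measured TCP pose, the force, the opening and the grip force at its end, in the units of the state.
- get_obs(): the state, without advancing time (a new reading comes with each control period).
- camera(name): name is "scene" or "top"; returns a dict with "pixels" (400x640x3 uint8, red, green, blue), "camera_matrix" (3x3 intrinsics, pixels), "R" (3x3) and "t" (3): a world point X has camera coordinates R X + t. Camera axes: x right, y down, z forward; pixel columns grow to the right and rows downward; lengths in m; the calibration is good to about 2 mm. A picture is of the moment at which its call begins. There is no depth.
- hand_in(): hands the job in; it is judged then, once.
The state is a dict: "time_s": time; "qpos": joint angles; "joint_vel": joint speeds; "tau": joint torques, N m; "ee_pos": TCP position; "eef_rot": TCP orientation; "force": force on the tool from outside, world axes, zero at the start; "moment": the same for the moment, N m; "grip_width": finger opening in m; "grip_force": force on a finger pad.
Only numpy, scipy, OpenCV 4.12 (cv2) and the standard library are available. Lean on these libraries where they do the work, as an engineer would, in place of code of your own. Each camera call takes 0.05 s, during which the arm holds its last target. There are 200 camera calls.

### The job

Get the vibratory finishing bowl ready and start it: lift its lid off, move the copper blocks that were left in the media tray onto the copper base plate, standing upright, then use the scoop to tip all the white ceramic media from the tray into the bowl, never gripping the pieces with the fingers. Put the lid back squarely on the bowl and only then press the start button; the scoop ends lying flat on the floor of the empty tray, lengthways. Leave the dish, bottle, brush and cup where they are.

Things in the scene. Friction and masses are not known exactly. Their poses are not given: they have to be found in the camera images.
- tumbler: bench vibratory finishing bowl, fixed: grey round foot 168 mm across, springs, and on them an open plastic bowl, 188 mm across at the rim, rim 150 mm above the bench. Origin on the bench under its axis; z up. The bench on its robot-and-left side (x 0.30 to 0.55, y 0.36 to 0.50 m in the robot's frame) is kept free
- bowl (a point): centre of the bowl's mouth, at rim height (150 mm above the bench). The mouth is 178 mm across inside, the bowl narrows to 130 mm at its floor, 67 mm below the rim; a blunt cone 32 mm high stands in the middle of the floor
- lid_knob (a point): middle of the knob (black upright cylinder, 34 mm across, 30 high) of the bowl's loose lid: grey disc 194 mm across, 6 thick; under it a plug 160 mm across, 8 deep, that drops loosely inside the rim; 0.22 kg. The point is 32 mm above the plug's underside: 24 mm above the rim with the lid on, 32 mm above the bench with the lid lying there knob up. z is the lid's up
- tray: open dark steel media tray, fixed, 262 mm long (x) by 116 mm wide (y), walls 38 mm high and 4 mm thick. Origin at its underside, centre; x runs along its length from the end with the slope (-x) to the end with the upright wall (+x)
- tray_floor (a point): centre of the tray on its floor, 3 mm above the bench, axes as the tray. The flat floor is 108 mm wide and reaches from x = -102 mm, where an end wall slopes up and outward at 51 degrees to the rim, to x = +127 mm, where the end wall is upright
- scoop_pan (a point): sheet-steel loading scoop, loose, 0.2 kg: centre of the flat pan's floor, 2 mm above its underside. Pan 105 mm long (x) by 94 mm wide (y), 2 mm sheet, open at -x (the lip, 52.5 mm from this point), walls 30 mm high at the back and 28 mm at the sides, 15 mm near the lip. z is its up
- scoop_grip (a point): grasp point on the scoop's upright black handle, at the pan's back: 50 mm towards +x of the pan's centre, 82 mm above the scoop's underside. The handle is a flat upright bar, 16 mm thick along the scoop's y, 32 mm wide along x, from 30 to 108 mm above the underside. Axes as the pan's
- plate_top (a point): centre of the top face of the copper base plate, fixed on the bench, 110 mm (x) by 160 mm (y), 8 mm thick, with a small bolt head at one corner (x = +44, y = -69 mm) whose cable runs off to +x, -y
- start (a joint): start button of the finishing bowl's control box, travel 0 (out) to 0.006 m (fully down), springs back; fully down takes 5 N
- start_top (a point): centre of the top of the start button, round, black, 32 mm across, in a steel collar on top of the grey control box (110 by 70 by 50 mm, fixed); moves down as pressed. The button's top is 22 mm above the box's top, 72 mm above the bench. Beside it, 55 mm towards the box's +x, is a 14 mm high dial that is not used
- block1_c (a point): copper work block, loose, may be absent: 56 mm long (x), 36 mm wide (y), 40 mm high with a 14 mm wide ridge along x for the top 6 mm, 0.55 kg; this point is its centre, 20 mm above its underside; z is its up
- block2_c (a point): copper work block, loose, may be absent: 56 mm long (x), 36 mm wide (y), 40 mm high with a 14 mm wide ridge along x for the top 6 mm, 0.55 kg; this point is its centre, 20 mm above its underside; z is its up
- media1_c (a point): ceramic finishing media, loose, may be absent: a white pebble with round ends, 26 mm across and 36 mm long (x), 35 g; this point is its centre. It rolls
- media2_c (a point): ceramic finishing media, loose, may be absent: a white pebble with round ends, 26 mm across and 36 mm long (x), 35 g; this point is its centre. It rolls
- media3_c (a point): ceramic finishing media, loose, may be absent: a white pebble with round ends, 26 mm across and 36 mm long (x), 35 g; this point is its centre. It rolls
- media4_c (a point): ceramic finishing media, loose, may be absent: a white pebble with round ends, 26 mm across and 36 mm long (x), 35 g; this point is its centre. It rolls
- media5_c (a point): ceramic finishing media, loose, may be absent: a white pebble with round ends, 26 mm across and 36 mm long (x), 35 g; this point is its centre. It rolls
- media6_c (a point): ceramic finishing media, loose, may be absent: a white pebble with round ends, 26 mm across and 36 mm long (x), 35 g; this point is its centre. It rolls
- dish: bystander: glass dish 90 mm across; origin at its underside
- bottle: bystander: white bottle 52 mm across, 130 mm high; origin at its underside
- brush: bystander: small brush lying flat; origin at its underside
- cup: bystander: steel cup 68 mm across, 70 mm high; origin at its underside
There are look-alikes about, which are no part of the job. What is shaped like the part that bears block1_c but black or red is not meant.

How it is judged:
By the outcome, as a careful person would: the job done as asked, in the order asked, and still so for the second after the job is handed in, with the robot touching nothing.
Of block1, block2 only 1 to 2 are there at a start; the rules pass over those that are not, and their reading is None.
Of media1, media2, media3, media4, media5, media6 only 3 to 6 are there at a start; the rules pass over those that are not, and their reading is None.
At some moment in a run one of scoop, lid may be knocked a few centimetres aside while the robot is not near it.
It also fails if it takes over 210 s, if anything falls off the work surface, if the arm or the gripper's body presses on something with over 40 N, if the wrist force passes 120 N, or if a joint passes its speed limit or range.

## Working session

There is one attempt and no reset: what is moved stays moved. The work goes in short steps, Python scripts to look and compute and a tool call to move; the robot and the scene stay as the last step left them, time stands still between calls to the robot, and variables do not carry over. Pictures are saved under pics/ and viewed, at most 14 in all, crops included, and the job is handed in when it is done.

Besides the shell and the picture viewer there is one more tool, called after ">>>" as name([rows], argument=value, ...), one row to a line, values as JSON. apply_moves: Moves the arm, as the interface text tells. Its arguments: {"type":"object","properties":{"increments":{"type":"array"},"jaw":{"type":"number"},"force":{"type":"number"}},"required":["increments"]}

```bash
ls; mkdir -p pics; cat > h.py <<'E'
import numpy as np, cv2
from station import get_obs, camera, hand_in
def snap(n,f):
    c=camera(n); cv2.imwrite(f'pics/{f}.png',c['pixels'][:,:,::-1]); np.savez(f'pics/{f}.npz',**c); return c
def ray(c,u,v,z):
    K=np.array(c['camera_matrix']);R=np.array(c['R']);t=np.array(c['t'])
    d=R.T@np.linalg.solve(K,[u,v,1.]);o=-R.T@t
    return o+d*(z-o[2])/d[2]
def proj(c,X):
    p=np.array(c['camera_matrix'])@(np.array(c['R'])@np.array(X)+np.array(c['t'])); return p[:2]/p[2]
E
python3 - <<'E'
from h import *
o=get_obs();print(o)
for n in('scene','top'):
    c=snap(n,n+'0');print(c['camera_matrix'],c['R'],c['t'])
E
```

```text
pics
{'time_s': 0.0, 'qpos': array([ 1.21441581e+00,  3.00507267e-01,  1.52162007e+00, -8.08109045e-06,
        1.32071092e+00, -6.65843617e-02]), 'joint_vel': array([ 4.65092723e-05,  2.95131695e-03, -2.26220806e-03, -2.97671826e-04,
       -1.02936213e-03, -2.73134763e-03]), 'tau': array([-1.77297781e-03, -5.31808054e+01, -3.52733409e+01,  7.07428926e-02,
        2.44711968e-02, -6.75681531e-05]), 'ee_pos': array([0.15714895, 0.52703423, 0.40404985]), 'eef_rot': array([-3.14034929e+00, -7.50666800e-05,  2.85179846e+00]), 'force': array([ 0.57412476, -0.00564415, -0.6980952 ]), 'moment': array([-0.03167011, -0.01386476, -0.00583556]), 'grip_force': 0.0, 'grip_width': 0.09401582724354332}
[[442.34755865   0.         318.83609036]
 [  0.         442.34755865 198.02009477]
 [  0.           0.           1.        ]] [[-0.60070256  0.79931927  0.01565688]
 [ 0.56237812  0.4363945  -0.70234656]
 [-0.56823172 -0.41309629 -0.71166296]] [ 0.39725501 -0.18566052  1.6615273 ]
[[460.84065613   0.         318.53774155]
 [  0.         460.84065613 192.06949993]
 [  0.           0.           1.        ]] [[ 0.0067026  -0.99997483  0.00232528]
 [-0.99917912 -0.00679014 -0.0399372 ]
 [ 0.03995198 -0.00205569 -0.99919949]] [-0.076657    0.56119636  1.28238182]
```

View pics/top0.png

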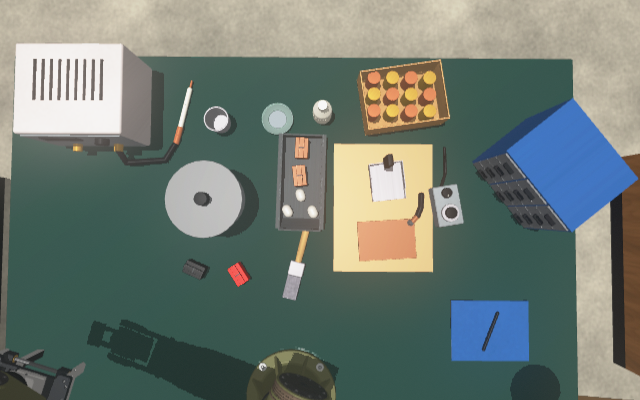

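View pics/scene0.png

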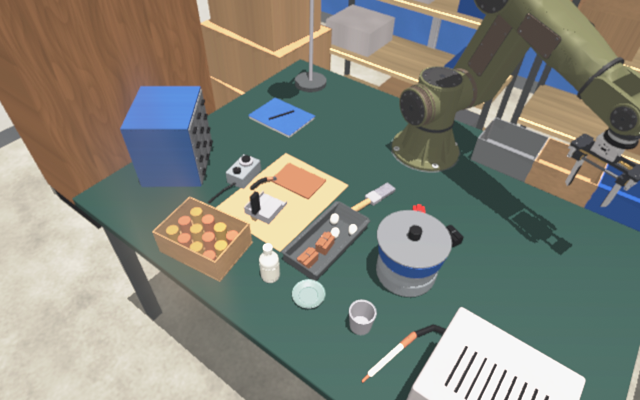

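Top view: lid at (203,199), tray spans (277–327, 134–231) with 2 copper blocks and 3 media visible, scoop at (388,178), plate (387,240), button box (447,206). I'll enlarge for detail.

```bash
python3 - <<'E'
from h import *
im=cv2.imread('pics/top0.png')[125:275,265:475]
cv2.imwrite('pics/c1.png',cv2.resize(im,None,fx=3.8,fy=3.8,interpolation=cv2.INTER_CUBIC))
im=cv2.imread('pics/scene0.png')[145:285,215:375]
cv2.imwrite('pics/c2.png',cv2.resize(im,None,fx=4,fy=4,interpolation=cv2.INTER_CUBIC))
E
```

```text
(no output)
```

View pics/c1.png

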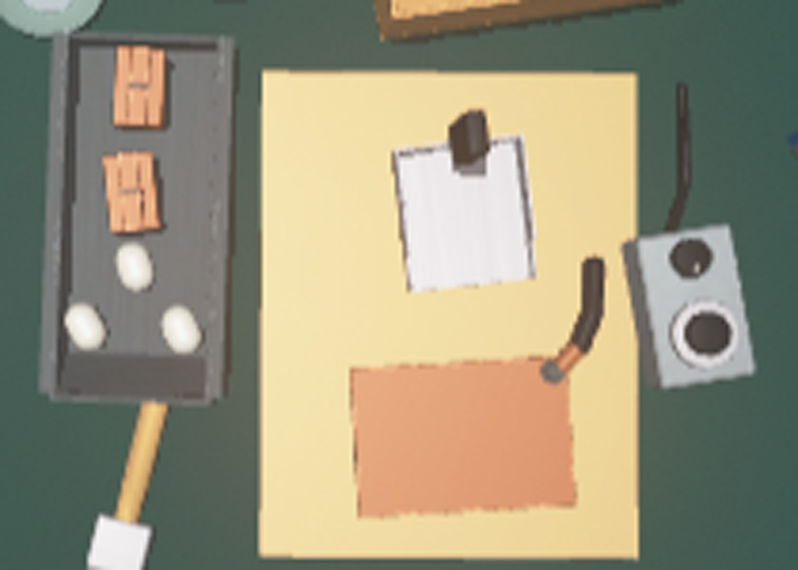

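View pics/c2.png

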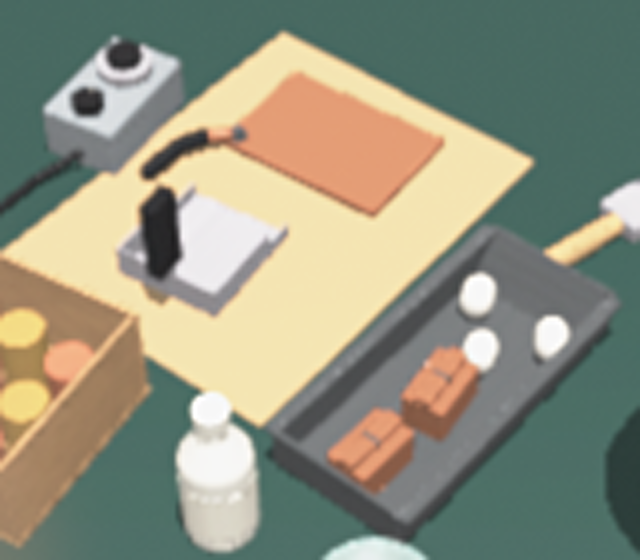

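The crops show 2 copper blocks upright (ridge lengthwise), 3 media near the slope end of the tray, scoop with its lip toward the robot, and the plate with bolt at upper right. Now numbers.

```bash
cat >> h.py <<'E'
def cr(c,u,v,z): return ray(c,265+(u-1.4)/3.8,125+(v-1.4)/3.8,z)
def yawof(a,b): return np.degrees(np.arctan2(b[1]-a[1],b[0]-a[0]))
E
python3 - <<'E'
from h import *
np.set_printoptions(precision=4,suppress=True)
c=dict(np.load('pics/top0.npz'))
s=dict(np.load('pics/scene0.npz'))
print('camera',-c['R'].T@c['t'])
def quad(n,pts,z):
    P=np.array([cr(c,u,v,z) for u,v in pts]); print(n,P.mean(0),'len',np.linalg.norm(P-np.roll(P,-1,0),axis=1)); print(P[:,:2].tolist() if 0 else '',[round(yawof(P[i],P[(i+1)%4]),1) for i in range(4)])
quad('tray',[(56,36),(235,37),(225,404),(41,396)],.038)
quad('plate',[(350,368),(567,356),(576,506),(358,517)],.008)
quad('pan',[(393,152),(521,138),(534,278),(409,291)],.025)
print('handletop',cr(c,470,122,.108))
print('button',cr(c,709,334,.072),'boxtop'); quad('box',[(635,240),(727,225),(755,372),(662,387)],.05)
for n,u,v in(('m1',134,266),('m2',84,327),('m3',181,329)): print(n,cr(c,u,v,.016))
hsv=cv2.cvtColor(c['pixels'],cv2.COLOR_RGB2HSV)
m=((hsv[...,0]<18)&(hsv[...,1]>90)&(hsv[...,2]>90)).astype('uint8')
m[:130]=0;m[190:]=0;m[:,:277]=0;m[:,327:]=0
n,l,st,ce=cv2.connectedComponentsWithStats(m)
for i in range(1,n):
    if st[i,4]>40:
        p=np.argwhere(l==i)[:,::-1].astype('float32'); r=cv2.minAreaRect(p)
        b=cv2.boxPoints(r); P=np.array([ray(c,u,v,.04) for u,v in b]); print('blk',st[i],ce[i],ray(c,*ce[i],.037),np.linalg.norm(P-np.roll(P,-1,0),axis=1),[round(yawof(P[k],P[(k+1)%4]),1) for k in range(2)])
g=cv2.cvtColor(c['pixels'],cv2.COLOR_RGB2GRAY)
print(cv2.HoughCircles(g,cv2.HOUGH_GRADIENT,1,100,param1=100,param2=25,minRadius=33,maxRadius=46))
print('knob',ray(c,202,198.5,.185),'lid',ray(c,203.5,199.5,.156))
# check in scene: project plate centre etc
E
```

```text
camera [ 0.51   -0.0702  1.3039]
tray [ 0.5884 -0.0252  0.038 ] len [0.1301 0.2663 0.1328 0.2613]
 [np.float64(-89.9), np.float64(178.8), np.float64(87.9), np.float64(-1.8)]
plate [ 0.4299 -0.2641  0.008 ] len [0.1607 0.1105 0.1609 0.1097]
 [np.float64(-86.5), np.float64(-176.6), np.float64(93.2), np.float64(3.3)]
pan [ 0.5929 -0.2625  0.025 ] len [0.0945 0.1031 0.0919 0.1025]
 [np.float64(-83.3), np.float64(-174.7), np.float64(96.3), np.float64(6.7)]
handletop [ 0.6512 -0.2539  0.108 ]
button [ 0.507  -0.4277  0.072 ] boxtop
box [ 0.527  -0.4239  0.05  ] len [0.067  0.107  0.0675 0.1068]
 [np.float64(-80.4), np.float64(-169.5), np.float64(99.5), np.float64(10.2)]
m1 [ 0.554  -0.0208  0.016 ]
m2 [0.5089 0.0156 0.016 ]
m3 [ 0.5079 -0.0557  0.016 ]
blk [295 137  14  22 272] [301.2243 147.5   ] [ 0.6835 -0.0242  0.037 ] [0.0358 0.0581 0.0358 0.0581] [np.float64(-89.6), np.float64(-179.6)]
blk [292 165  15  21 262] [299.1336 175.1489] [ 0.607 -0.019  0.037] [0.0355 0.0572 0.0355 0.0572] [np.float64(-83.2), np.float64(-173.2)]
[[[204.5 199.5  39.8]]]
knob [0.5372 0.2102 0.185 ] lid [0.5355 0.2137 0.156 ]
```

>>> apply_moves([
  {"az":-0.83},
  {"az":-0.83},
  {"az":-0.83},
  {"az":-0.83},
  {"tx":-1,"ty":-0.8},
  {"tx":-1,"ty":-0.8},
  {"tx":-1,"ty":-0.8},
  {"tx":-1,"ty":-0.8},
  {"tx":-1,"ty":-0.8},
  {"tx":-1,"ty":-0.8},
  {"tx":-1,"ty":-0.8},
  {"tx":-1,"ty":-0.8},
], jaw=0.2, force=30)

```text
schema error: expected keys tx, ty, tz, ax, ay, az
```

```bash
python3 - <<'E'
from h import *
np.set_printoptions(precision=4,suppress=True,linewidth=150)
c=dict(np.load('pics/top0.npz'));g=c['pixels'].astype(int).sum(2)//3
for v in(158,190,205,215): print(v,[f'{u}:{g[v,u]}' for u in list(range(273,290))+list(range(315,332))])
for v,z in((185,.003),(185,.038)): print([ray(c,u,v,z)[:2] for u in (279,285,320,325)])
o=get_obs();print(o['ee_pos'],o['eef_rot'],o['qpos'])
E
```

```text
158 ['273:83', '274:84', '275:84', '276:84', '277:93', '278:121', '279:124', '280:130', '281:122', '282:80', '283:72', '284:75', '285:119', '286:120', '287:121', '288:121', '289:121', '315:124', '316:124', '317:125', '318:125', '319:124', '320:123', '321:118', '322:123', '323:126', '324:124', '325:109', '326:73', '327:90', '328:91', '329:91', '330:91', '331:91']
190 ['273:84', '274:84', '275:85', '276:96', '277:122', '278:123', '279:138', '280:131', '281:71', '282:76', '283:77', '284:124', '285:123', '286:126', '287:123', '288:126', '289:124', '315:125', '316:125', '317:126', '318:123', '319:124', '320:125', '321:125', '322:128', '323:125', '324:112', '325:78', '326:75', '327:93', '328:94', '329:95', '330:94', '331:95']
205 ['273:84', '274:83', '275:84', '276:119', '277:124', '278:124', '279:121', '280:93', '281:71', '282:77', '283:137', '284:175', '285:188', '286:191', '287:184', '288:159', '289:130', '315:125', '316:126', '317:124', '318:127', '319:126', '320:125', '321:124', '322:127', '323:127', '324:88', '325:76', '326:93', '327:94', '328:94', '329:95', '330:95', '331:96']
215 ['273:83', '274:83', '275:93', '276:122', '277:122', '278:124', '279:122', '280:68', '281:74', '282:77', '283:123', '284:137', '285:191', '286:216', '287:220', '288:219', '289:210', '315:219', '316:195', '317:123', '318:105', '319:126', '320:124', '321:126', '322:127', '323:113', '324:76', '325:75', '326:93', '327:94', '328:95', '329:94', '330:95', '331:95']
[array([0.5813, 0.039 ]), array([0.5814, 0.022 ]), array([ 0.5821, -0.0769]), array([ 0.5822, -0.091 ])]
[array([0.5794, 0.0361]), array([0.5795, 0.0196]), array([ 0.5801, -0.0767]), array([ 0.5802, -0.0905])]
[0.1572 0.527  0.4041] [-3.1405 -0.0001  2.8517] [ 1.2144  0.3004  1.5215  0.      1.3207 -0.0666]
```

>>> apply_moves([
  {"tx":0,"ty":0,"tz":0,"ax":0,"ay":0,"az":-0.83},
  {"tx":0,"ty":0,"tz":0,"ax":0,"ay":0,"az":-0.83},
  {"tx":0,"ty":0,"tz":0,"ax":0,"ay":0,"az":-0.83},
  {"tx":0,"ty":0,"tz":0,"ax":0,"ay":0,"az":-0.83},
  {"tx":-1,"ty":-0.8,"tz":0,"ax":0,"ay":0,"az":0},
  {"tx":-1,"ty":-0.8,"tz":0,"ax":0,"ay":0,"az":0},
  {"tx":-1,"ty":-0.8,"tz":0,"ax":0,"ay":0,"az":0},
  {"tx":-1,"ty":-0.8,"tz":0,"ax":0,"ay":0,"az":0},
  {"tx":-1,"ty":-0.8,"tz":0,"ax":0,"ay":0,"az":0},
  {"tx":-1,"ty":-0.8,"tz":0,"ax":0,"ay":0,"az":0},
  {"tx":-1,"ty":-0.8,"tz":0,"ax":0,"ay":0,"az":0},
  {"tx":-1,"ty":-0.8,"tz":0,"ax":0,"ay":0,"az":0},
], jaw=0.2, force=30)

```text
time_s: 1.6
ee_pos: [0.398, 0.3341, 0.4044]
eef_rot: [-3.141, -0.0, 3.141]
force: [0.5, 0.4, 1.3]
grip_width: 0.0749
grip_force: 0.0
```

>>> apply_moves([
  {"tx":-0.93,"ty":-0.82,"tz":0,"ax":0,"ay":0,"az":0},
  {"tx":-0.93,"ty":-0.82,"tz":0,"ax":0,"ay":0,"az":0},
  {"tx":-0.93,"ty":-0.82,"tz":0,"ax":0,"ay":0,"az":0},
  {"tx":-0.93,"ty":-0.82,"tz":0,"ax":0,"ay":0,"az":0},
  {"tx":-0.93,"ty":-0.82,"tz":0,"ax":0,"ay":0,"az":0},
  {"tx":0,"ty":0,"tz":0.7,"ax":0,"ay":0,"az":0},
  {"tx":0,"ty":0,"tz":0.7,"ax":0,"ay":0,"az":0},
  {"tx":0,"ty":0,"tz":0,"ax":0,"ay":0,"az":0},
])

```text
time_s: 2.6
ee_pos: [0.5365, 0.2119, 0.3611]
eef_rot: [-3.141, -0.003, 3.141]
force: [0.2, 0.2, 0.8]
grip_width: 0.0755
grip_force: 0.0
```

>>> apply_moves([
  {"tx":0,"ty":0,"tz":0,"ax":0,"ay":0,"az":0},
  {"tx":0,"ty":0,"tz":0,"ax":0,"ay":0,"az":0},
  {"tx":0,"ty":0,"tz":0,"ax":0,"ay":0,"az":0},
  {"tx":0,"ty":0,"tz":0,"ax":0,"ay":0,"az":0},
  {"tx":0,"ty":0,"tz":-0.5,"ax":0,"ay":0,"az":0},
  {"tx":0,"ty":0,"tz":-0.5,"ax":0,"ay":0,"az":0},
  {"tx":0,"ty":0,"tz":-1,"ax":0,"ay":0,"az":0},
  {"tx":0,"ty":0,"tz":-1,"ax":0,"ay":0,"az":0},
], jaw=1, force=30)

```text
time_s: 3.6
ee_pos: [0.5365, 0.2119, 0.4546]
eef_rot: [3.142, 0.001, 3.142]
force: [-0.0, -0.1, -2.6]
grip_width: 0.0333
grip_force: 30.0
```

>>> apply_moves([
  {"tx":0.49,"ty":0.91,"tz":0,"ax":0,"ay":0,"az":0},
  {"tx":0.49,"ty":0.91,"tz":0,"ax":0,"ay":0,"az":0},
  {"tx":0.49,"ty":0.91,"tz":0,"ax":0,"ay":0,"az":0},
  {"tx":0.49,"ty":0.91,"tz":0,"ax":0,"ay":0,"az":0},
  {"tx":0.49,"ty":0.91,"tz":0,"ax":0,"ay":0,"az":0},
  {"tx":0.49,"ty":0.91,"tz":0,"ax":0,"ay":0,"az":0},
  {"tx":0.49,"ty":0.91,"tz":0,"ax":0,"ay":0,"az":0},
  {"tx":0.49,"ty":0.91,"tz":0,"ax":0,"ay":0,"az":0},
  {"tx":0,"ty":0,"tz":0.5,"ax":0,"ay":0,"az":0},
  {"tx":0,"ty":0,"tz":0.5,"ax":0,"ay":0,"az":0},
])

```text
time_s: 4.85
ee_pos: [0.4192, 0.43, 0.422]
eef_rot: [-3.141, 0.0, 3.141]
force: [-0.4, -0.6, -2.2]
grip_width: 0.0332
grip_force: 30.0
```

>>> apply_moves([
  {"tx":0,"ty":0,"tz":1,"ax":0,"ay":0,"az":0},
  {"tx":0,"ty":0,"tz":1,"ax":0,"ay":0,"az":0},
  {"tx":0,"ty":0,"tz":1,"ax":0,"ay":0,"az":0},
  {"tx":0,"ty":0,"tz":1,"ax":0,"ay":0,"az":0},
  {"tx":0,"ty":0,"tz":1,"ax":0,"ay":0,"az":0},
  {"tx":0,"ty":0,"tz":1,"ax":0,"ay":0,"az":0},
  {"tx":0,"ty":0,"tz":0.4,"ax":0,"ay":0,"az":0},
  {"tx":0,"ty":0,"tz":0.2,"ax":0,"ay":0,"az":0},
  {"tx":0,"ty":0,"tz":0,"ax":0,"ay":0,"az":0},
])

```text
time_s: 5.98
ee_pos: [0.4195, 0.4303, 0.2257]
eef_rot: [3.141, 0.001, 3.141]
force: [0.0, -0.2, -2.5]
grip_width: 0.0336
grip_force: 30.0
```

>>> apply_moves([
  {"tx":0,"ty":0,"tz":0.1,"ax":0,"ay":0,"az":0},
  {"tx":0,"ty":0,"tz":0.08,"ax":0,"ay":0,"az":0},
  {"tx":0,"ty":0,"tz":0,"ax":0,"ay":0,"az":0},
])

```text
time_s: 6.35
ee_pos: [0.4203, 0.4303, 0.2237]
eef_rot: [3.139, 0.005, 3.141]
force: [-2.4, -14.6, 31.9]
grip_width: 0.0332
grip_force: 30.0
```

>>> apply_moves([
  {"tx":0,"ty":0,"tz":0,"ax":0,"ay":0,"az":0},
  {"tx":0,"ty":0,"tz":0,"ax":0,"ay":0,"az":0},
  {"tx":0,"ty":0,"tz":0,"ax":0,"ay":0,"az":0},
  {"tx":0,"ty":0,"tz":-1,"ax":0,"ay":0,"az":0},
  {"tx":0,"ty":0,"tz":-1,"ax":0,"ay":0,"az":0},
  {"tx":0,"ty":0,"tz":-1,"ax":0,"ay":0,"az":0},
  {"tx":0,"ty":0,"tz":-1,"ax":0,"ay":0,"az":0},
  {"tx":0,"ty":0,"tz":-1,"ax":0,"ay":0,"az":0},
  {"tx":0,"ty":0,"tz":-1,"ax":0,"ay":0,"az":0},
], jaw=0.35)

```text
time_s: 7.48
ee_pos: [0.419, 0.4305, 0.4001]
eef_rot: [-3.142, -0.0, -3.142]
force: [-0.6, 0.6, -0.2]
grip_width: 0.0612
grip_force: 0.0
```

```bash
python3 - <<'E'
from h import *
np.set_printoptions(precision=4,suppress=True,linewidth=150)
s=dict(np.load('pics/scene0.npz'));c=dict(np.load('pics/top0.npz'))
print('bottle top',ray(c,321.5,106,.13),ray(s,268,247,.128), 'base front',ray(s,270,281,0))
for x,y in((.6845,-.0242),(.607,-.019)):
  for dx in(-.028,.028): print(proj(s,[x+dx,y,.043]),end=' ')
print()
# tray corners in scene
for X in ((-.131,.058),(-.131,-.058),(.131,.058),(.131,-.058)): 
  a=np.radians(-1.5);print(proj(s,[.5884+X[0]*np.cos(a)-X[1]*np.sin(a),-.025+X[0]*np.sin(a)+X[1]*np.cos(a),.038]))
E
```

```text
bottle top [ 0.7783 -0.0787  0.13  ] [ 0.7803 -0.0798  0.128 ] base front [ 0.7966 -0.0692  0.    ]
[313.3319 247.834 ] [301.1517 260.3868] [330.6345 232.2875] [319.2844 244.0418] 
[368.0808 218.0921]
[337.804  200.9532]
[314.6193 273.1457]
[282.9428 251.86  ]
```

>>> apply_moves([
  {"tx":-0.55,"ty":-0.95,"tz":0,"ax":0,"ay":0,"az":0},
  {"tx":-0.55,"ty":-0.95,"tz":0,"ax":0,"ay":0,"az":0},
  {"tx":-0.55,"ty":-0.95,"tz":0,"ax":0,"ay":0,"az":0},
  {"tx":-0.55,"ty":-0.95,"tz":0,"ax":0,"ay":0,"az":0},
  {"tx":-0.55,"ty":-0.95,"tz":0,"ax":0,"ay":0,"az":0},
  {"tx":-0.55,"ty":-0.95,"tz":0,"ax":0,"ay":0,"az":0},
  {"tx":-0.55,"ty":-0.95,"tz":0,"ax":0,"ay":0,"az":0},
  {"tx":-0.55,"ty":-0.95,"tz":0,"ax":0,"ay":0,"az":0},
  {"tx":-0.55,"ty":-0.95,"tz":0,"ax":0,"ay":0,"az":0},
  {"tx":-0.55,"ty":-0.95,"tz":0,"ax":0,"ay":0,"az":0},
  {"tx":-0.55,"ty":-0.95,"tz":0,"ax":0,"ay":0,"az":0},
  {"tx":-0.55,"ty":-0.95,"tz":0,"ax":0,"ay":0,"az":0},
])

```text
time_s: 8.98
ee_pos: [0.6175, 0.0875, 0.3991]
eef_rot: [3.142, -0.0, -3.142]
force: [-0.0, 0.5, 0.3]
grip_width: 0.061
grip_force: 0.0
```

>>> apply_moves([
  {"tx":-0.55,"ty":-0.93,"tz":0,"ax":0,"ay":0,"az":0},
  {"tx":-0.55,"ty":-0.93,"tz":0,"ax":0,"ay":0,"az":0},
  {"tx":-0.55,"ty":-0.93,"tz":0,"ax":0,"ay":0,"az":0},
  {"tx":-0.55,"ty":-0.93,"tz":0,"ax":0,"ay":0,"az":0},
  {"tx":0,"ty":0,"tz":1,"ax":0,"ay":0,"az":0},
  {"tx":0,"ty":0,"tz":1,"ax":0,"ay":0,"az":0},
  {"tx":0,"ty":0,"tz":1,"ax":0,"ay":0,"az":0},
  {"tx":0,"ty":0,"tz":1,"ax":0,"ay":0,"az":0},
  {"tx":0,"ty":0,"tz":1,"ax":0,"ay":0,"az":0},
  {"tx":0,"ty":0,"tz":1,"ax":0,"ay":0,"az":0},
  {"tx":0,"ty":0,"tz":0.3,"ax":0,"ay":0,"az":0},
  {"tx":0,"ty":0,"tz":0,"ax":0,"ay":0,"az":0},
])

```text
time_s: 10.48
ee_pos: [0.6831, -0.0232, 0.2104]
eef_rot: [3.142, -0.0, -3.142]
force: [0.2, -0.1, 0.7]
grip_width: 0.0609
grip_force: 0.0
```

>>> apply_moves([
  {"tx":0,"ty":0,"tz":0,"ax":0,"ay":0,"az":0},
  {"tx":0,"ty":0,"tz":0,"ax":0,"ay":0,"az":0},
  {"tx":0,"ty":0,"tz":0,"ax":0,"ay":0,"az":0},
  {"tx":0,"ty":0,"tz":0,"ax":0,"ay":0,"az":0},
  {"tx":0,"ty":0,"tz":-0.5,"ax":0,"ay":0,"az":0},
  {"tx":0,"ty":0,"tz":-1,"ax":0,"ay":0,"az":0},
  {"tx":0,"ty":0,"tz":-1,"ax":0,"ay":0,"az":0},
  {"tx":0,"ty":0,"tz":-0.8,"ax":0,"ay":0,"az":0},
], jaw=1, force=35)

```text
time_s: 11.48
ee_pos: [0.6829, -0.023, 0.3107]
eef_rot: [3.141, -0.0, 3.142]
force: [0.6, -0.3, -5.5]
grip_width: 0.0356
grip_force: 34.7
```

>>> apply_moves([
  {"tx":0.84,"ty":-0.93,"tz":0,"ax":0,"ay":0,"az":0},
  {"tx":0.84,"ty":-0.93,"tz":0,"ax":0,"ay":0,"az":0},
  {"tx":0.84,"ty":-0.93,"tz":0,"ax":0,"ay":0,"az":0},
  {"tx":0.84,"ty":-0.93,"tz":0,"ax":0,"ay":0,"az":0},
  {"tx":0.84,"ty":-0.93,"tz":0,"ax":0,"ay":0,"az":0},
  {"tx":0.84,"ty":-0.93,"tz":0,"ax":0,"ay":0,"az":0},
  {"tx":0.84,"ty":-0.93,"tz":0,"ax":0,"ay":0,"az":0},
  {"tx":0.84,"ty":-0.93,"tz":0,"ax":0,"ay":0,"az":0},
  {"tx":0.84,"ty":-0.93,"tz":0,"ax":0,"ay":0,"az":0},
  {"tx":0.84,"ty":-0.93,"tz":0,"ax":0,"ay":0,"az":0},
  {"tx":0,"ty":0,"tz":1,"ax":0,"ay":0,"az":0},
  {"tx":0,"ty":0,"tz":1,"ax":0,"ay":0,"az":0},
])

```text
time_s: 12.98
ee_pos: [0.4306, -0.3023, 0.2491]
eef_rot: [-3.142, 0.001, 3.141]
force: [1.1, -0.5, -5.6]
grip_width: 0.036
grip_force: 34.7
```

>>> apply_moves([
  {"tx":0,"ty":0,"tz":0.6,"ax":0,"ay":0,"az":0},
  {"tx":0,"ty":0,"tz":0.3,"ax":0,"ay":0,"az":0},
  {"tx":0,"ty":0,"tz":0.1,"ax":0,"ay":0,"az":0},
  {"tx":0,"ty":0,"tz":0.1,"ax":0,"ay":0,"az":0},
  {"tx":0,"ty":0,"tz":0,"ax":0,"ay":0,"az":0},
])

```text
time_s: 13.6
ee_pos: [0.4311, -0.3022, 0.2166]
eef_rot: [-3.141, 0.0, 3.142]
force: [0.9, -0.4, -6.2]
grip_width: 0.0358
grip_force: 34.7
```

>>> apply_moves([
  {"tx":0,"ty":0,"tz":0.06,"ax":0,"ay":0,"az":0},
  {"tx":0,"ty":0,"tz":0,"ax":0,"ay":0,"az":0},
])

```text
time_s: 13.85
ee_pos: [0.4312, -0.3022, 0.216]
eef_rot: [-3.141, 0.001, -3.142]
force: [-5.9, 4.1, 12.2]
grip_width: 0.0358
grip_force: 34.7
```

>>> apply_moves([
  {"tx":0,"ty":0,"tz":0,"ax":0,"ay":0,"az":0},
  {"tx":0,"ty":0,"tz":0,"ax":0,"ay":0,"az":0},
  {"tx":0,"ty":0,"tz":-1,"ax":0,"ay":0,"az":0},
  {"tx":0,"ty":0,"tz":-1,"ax":0,"ay":0,"az":0},
  {"tx":0,"ty":0,"tz":-1,"ax":0,"ay":0,"az":0},
  {"tx":0,"ty":0,"tz":-1,"ax":0,"ay":0,"az":0},
  {"tx":-0.7,"ty":0.9,"tz":0,"ax":0,"ay":0,"az":0},
  {"tx":-0.7,"ty":0.9,"tz":0,"ax":0,"ay":0,"az":0},
  {"tx":-0.7,"ty":0.9,"tz":0,"ax":0,"ay":0,"az":0},
  {"tx":-0.7,"ty":0.9,"tz":0,"ax":0,"ay":0,"az":0},
], jaw=0.35)

```text
time_s: 15.1
ee_pos: [0.5157, -0.1933, 0.3347]
eef_rot: [-3.141, 0.001, 3.141]
force: [0.2, 0.0, 0.3]
grip_width: 0.0605
grip_force: 0.0
```

>>> apply_moves([
  {"tx":-0.51,"ty":0.97,"tz":0,"ax":0,"ay":0,"az":0},
  {"tx":-0.51,"ty":0.97,"tz":0,"ax":0,"ay":0,"az":0},
  {"tx":-0.51,"ty":0.97,"tz":0,"ax":0,"ay":0,"az":0},
  {"tx":-0.51,"ty":0.97,"tz":0,"ax":0,"ay":0,"az":0},
  {"tx":-0.51,"ty":0.97,"tz":0,"ax":0,"ay":0,"az":0},
  {"tx":-0.51,"ty":0.97,"tz":0,"ax":0,"ay":0,"az":0},
  {"tx":0,"ty":0,"tz":1,"ax":0,"ay":0,"az":-0.7},
  {"tx":0,"ty":0,"tz":1,"ax":0,"ay":0,"az":-0.7},
  {"tx":0,"ty":0,"tz":1,"ax":0,"ay":0,"az":0},
  {"tx":0,"ty":0,"tz":1,"ax":0,"ay":0,"az":0},
  {"tx":0,"ty":0,"tz":0.15,"ax":0,"ay":0,"az":0},
  {"tx":0,"ty":0,"tz":0,"ax":0,"ay":0,"az":0},
])

```text
time_s: 16.6
ee_pos: [0.6071, -0.0196, 0.2107]
eef_rot: [-3.141, 0.001, -3.02]
force: [0.8, -0.4, 0.9]
grip_width: 0.0616
grip_force: 0.0
```

>>> apply_moves([
  {"tx":0,"ty":0,"tz":0,"ax":0,"ay":0,"az":0},
  {"tx":0,"ty":0,"tz":0,"ax":0,"ay":0,"az":0},
  {"tx":0,"ty":0,"tz":0,"ax":0,"ay":0,"az":0},
  {"tx":0,"ty":0,"tz":0,"ax":0,"ay":0,"az":0},
  {"tx":0,"ty":0,"tz":-0.5,"ax":0,"ay":0,"az":0},
  {"tx":0,"ty":0,"tz":-1,"ax":0,"ay":0,"az":0},
  {"tx":0,"ty":0,"tz":-1,"ax":0,"ay":0,"az":0},
  {"tx":0,"ty":0,"tz":-0.8,"ax":0,"ay":0,"az":0.7},
  {"tx":0,"ty":0,"tz":0,"ax":0,"ay":0,"az":0.7},
], jaw=1, force=35)

```text
time_s: 17.73
ee_pos: [0.6069, -0.0196, 0.3115]
eef_rot: [-3.141, 0.003, 3.14]
force: [-0.0, 0.4, -5.4]
grip_width: 0.0358
grip_force: 35.0
```

>>> apply_moves([
  {"tx":0.85,"ty":-0.99,"tz":0,"ax":0,"ay":0,"az":0},
  {"tx":0.85,"ty":-0.99,"tz":0,"ax":0,"ay":0,"az":0},
  {"tx":0.85,"ty":-0.99,"tz":0,"ax":0,"ay":0,"az":0},
  {"tx":0.85,"ty":-0.99,"tz":0,"ax":0,"ay":0,"az":0},
  {"tx":0.85,"ty":-0.99,"tz":0,"ax":0,"ay":0,"az":0},
  {"tx":0.85,"ty":-0.99,"tz":0,"ax":0,"ay":0,"az":0},
  {"tx":0.85,"ty":-0.99,"tz":0,"ax":0,"ay":0,"az":0},
  {"tx":0,"ty":0,"tz":1,"ax":0,"ay":0,"az":0},
  {"tx":0,"ty":0,"tz":1,"ax":0,"ay":0,"az":0},
  {"tx":0,"ty":0,"tz":0.8,"ax":0,"ay":0,"az":0},
  {"tx":0,"ty":0,"tz":0.3,"ax":0,"ay":0,"az":0},
  {"tx":0,"ty":0,"tz":0.1,"ax":0,"ay":0,"az":0},
])

```text
time_s: 19.23
ee_pos: [0.4284, -0.2274, 0.2149]
eef_rot: [3.141, -0.001, 3.142]
force: [-18.0, 13.6, 47.9]
grip_width: 0.0358
grip_force: 35.0
```

>>> apply_moves([
  {"tx":0,"ty":0,"tz":0,"ax":0,"ay":0,"az":0},
])

```text
time_s: 19.35
ee_pos: [0.4284, -0.2274, 0.215]
eef_rot: [3.141, -0.0, -3.141]
force: [-10.4, 8.2, 17.1]
grip_width: 0.0361
grip_force: 35.0
```

>>> apply_moves([
  {"tx":0,"ty":0,"tz":0,"ax":0,"ay":0,"az":0},
  {"tx":0,"ty":0,"tz":0,"ax":0,"ay":0,"az":0},
  {"tx":0,"ty":0,"tz":-1,"ax":0,"ay":0,"az":0},
  {"tx":0,"ty":0,"tz":-1,"ax":0,"ay":0,"az":0},
  {"tx":0,"ty":0,"tz":-1,"ax":0,"ay":0,"az":0},
  {"tx":0,"ty":0,"tz":-1,"ax":0,"ay":0,"az":0},
  {"tx":0,"ty":1,"tz":-1,"ax":0,"ay":0,"az":0},
  {"tx":0,"ty":1,"tz":-1,"ax":0,"ay":0,"az":0},
  {"tx":0,"ty":1,"tz":0,"ax":0,"ay":0,"az":0},
  {"tx":0,"ty":1,"tz":0,"ax":0,"ay":0,"az":0},
  {"tx":0,"ty":1,"tz":0,"ax":0,"ay":0,"az":0},
  {"tx":0,"ty":1,"tz":0,"ax":0,"ay":0,"az":0},
], jaw=0.4)

```text
time_s: 20.85
ee_pos: [0.4282, -0.0465, 0.3934]
eef_rot: [-3.141, 0.001, 3.141]
force: [0.1, 0.1, 0.2]
grip_width: 0.0563
grip_force: 0.0
```

```bash
python3 - <<'E'
from h import *
c=snap('top','top1');s=snap('scene','scene1')
a=cv2.imread('pics/top1.png')[120:270,270:470]
b=cv2.imread('pics/scene1.png')[130:290,180:400]
a=cv2.resize(a,(400,300),interpolation=cv2.INTER_CUBIC);b=cv2.resize(b,(400,291),interpolation=cv2.INTER_CUBIC)
cv2.imwrite('pics/v1.png',np.vstack([cv2.resize(cv2.imread('pics/top1.png')[120:270,270:470],(760,570)[:2] and (400,300)),b]))
E
```

```text
(no output)
```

View pics/v1.png

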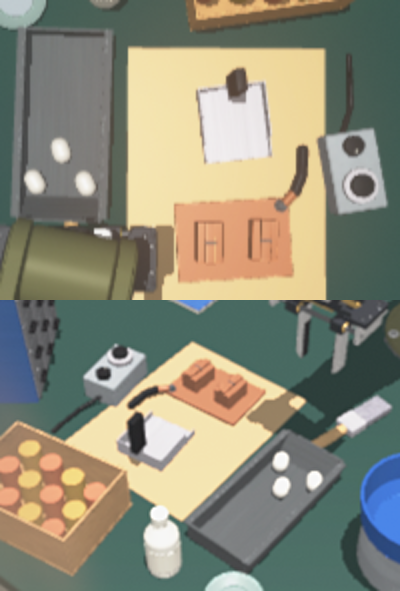

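```bash
python3 - <<'E'
from h import *
np.set_printoptions(precision=4,suppress=True,linewidth=150)
c=dict(np.load('pics/top1.npz'));s=dict(np.load('pics/scene1.npz'))
g=c['pixels'].astype(int).sum(2)//3
print('top cols 378-400');
for v in range(150,174): print(v,g[v,380:400])
# model projection for candidate
from itertools import product
def model(px,py,yaw):
    ca,sa=np.cos(yaw),np.sin(yaw)
    W=lambda x,y,z:[px+ca*x-sa*y,py+sa*x+ca*y,z]
    return W
W=model(.593,-.2625,np.radians(5.7))
for n,pts in (('pan',[(-52.5,47,15),(-52.5,-47,15),(52.5,-47,28),(52.5,47,28)]),('htop',[(34,8,108),(34,-8,108),(66,-8,108),(66,8,108)]),('hbot',[(34,8,30),(34,-8,30)])):
    for p in pts: print(n,p,proj(c,W(*[q/1000 for q in p])),proj(s,W(*[q/1000 for q in p])))
E
```

```text
top cols 378-400
150 [208 208 208 207 207 207 207 207 207 206 206 206 206 206 206 205 206 205 205 205]
151 [208 207 208 208 207 207 207 208 207 206 206 206 206 206 206 206 206 206 205 205]
152 [208 208 208 208 207 207 207 207 207 206 206 207 206 206 206 205 206 206 205 206]
153 [208 208 207 208 207 207 207 207 186 184 184 179 194 206 206 206 205 206 205 205]
154 [208 208 208 208 207 207 186 176 116 114 114  91 155 206 206 206 206 205 205 206]
155 [208 208 208 208 207 186 113  75  84  85  82  80 112 205 206 206 206 205 206 206]
156 [208 208 208 208 187 115  69  73  90  89  84  81  72 204 206 206 206 206 206 206]
157 [208 209 208 181 114  70  68  71  89  91  86  81  73 192 206 206 206 206 205 206]
158 [209 209 208  95  70  68  69  68  87  91  88  81  73 169 206 206 206 206 206 206]
159 [209 208 209  83  69  69  68  69  86  92  88  83  73 154 205 206 207 206 206 206]
160 [209 209 208  86  69  69  69  69  85  95  90  82  75 130 212 214 214 217 218 210]
161 [209 209 197  91  70  70  69  70  82  98  91  83  76 124 207 200 198 198 204 186]
162 [220 212 190 105  71  69  69  69  80  99  92  8
[... 869 characters left out ...]
 234 233 232 232 230 232]
173 [234 235 234 234 234 235 233 232 233 232 233 229 231 233 234 233 232 232 231 232]
pan (-52.5, 47, 15) [371.4081 201.5225] [287.7106 200.7497]
pan (-52.5, -47, 15) [404.8254 198.4124] [264.2443 189.991 ]
pan (52.5, -47, 28) [401.9319 160.6875] [244.2382 206.716 ]
pan (52.5, 47, 28) [368.2826 163.8024] [268.47   218.4583]
htop (34, 8, 108) [387.2595 166.3642] [259.7954 191.6969]
htop (34, -8, 108) [393.3716 165.798 ] [255.5241 189.7227]
htop (66, -8, 108) [392.1555 153.6129] [249.0297 196.0715]
htop (66, 8, 108) [386.0498 154.1775] [253.336  198.1022]
hbot (34, 8, 30) [383.003  169.0552] [261.7671 209.4063]
hbot (34, -8, 30) [388.7427 168.5234] [257.6579 207.4387]
```

>>> apply_moves([
  {"tx":-0.9,"ty":-0.88,"tz":0,"ax":0,"ay":0,"az":0},
  {"tx":-0.9,"ty":-0.88,"tz":0,"ax":0,"ay":0,"az":0},
  {"tx":-0.9,"ty":-0.88,"tz":0,"ax":0,"ay":0,"az":0},
  {"tx":-0.9,"ty":-0.88,"tz":0,"ax":0,"ay":0,"az":0},
  {"tx":-0.9,"ty":-0.88,"tz":0,"ax":0,"ay":0,"az":0},
  {"tx":-0.9,"ty":-0.88,"tz":0,"ax":0,"ay":0,"az":0},
  {"tx":-0.9,"ty":-0.88,"tz":0,"ax":0,"ay":0,"az":0},
  {"tx":-0.9,"ty":-0.88,"tz":0,"ax":0,"ay":0,"az":0},
  {"tx":0,"ty":0,"tz":0,"ax":0,"ay":0,"az":-0.57},
  {"tx":0,"ty":0,"tz":0,"ax":0,"ay":0,"az":-0.57},
  {"tx":0,"ty":0,"tz":0.7,"ax":0,"ay":0,"az":0},
  {"tx":0,"ty":0,"tz":0,"ax":0,"ay":0,"az":0},
])

```text
time_s: 22.45
ee_pos: [0.644, -0.2594, 0.3705]
eef_rot: [3.14, -0.002, -3.043]
force: [-0.0, 0.3, -0.1]
grip_width: 0.0563
grip_force: 0.0
```

```bash
python3 - <<'E'
from h import *
o=get_obs();print(o['ee_pos'],o['eef_rot'],o['qpos'])
c=snap('top','top2');s=snap('scene','scene2')
for f,r in(('top',np.s_[140:210,360:415]),('scene',np.s_[180:225,240:295])):
    a=np.load(f'pics/{f}1.npz')['pixels'][r].astype(int);b=np.load(f'pics/{f}2.npz')['pixels'][r].astype(int)
    d=np.abs(a-b).sum(2); print(f,(d>60).sum(), d[-20:].max())
E
```

```text
[ 0.64404818 -0.25942113  0.3704562 ] [ 3.14026799e+00 -2.41927863e-03 -3.04262180e+00] [-4.35643256e-01  6.57344793e-01  1.08136437e+00 -9.40990542e-05
  1.40564012e+00 -2.10539324e+00]
top 3423 471
scene 1323 309
```

>>> apply_moves([
  {"tx":0,"ty":0,"tz":1,"ax":0,"ay":0,"az":0},
  {"tx":0,"ty":0,"tz":1,"ax":0,"ay":0,"az":0},
  {"tx":0,"ty":0,"tz":1,"ax":0,"ay":0,"az":0},
  {"tx":0,"ty":0,"tz":0.6,"ax":0,"ay":0,"az":0},
  {"tx":0,"ty":0,"tz":0,"ax":0,"ay":0,"az":0},
])

```text
time_s: 23.18
ee_pos: [0.6443, -0.2588, 0.2635]
eef_rot: [3.141, -0.001, -3.042]
force: [-0.2, -0.2, -0.1]
grip_width: 0.056
grip_force: 0.0
```

>>> apply_moves([
  {"tx":0,"ty":0,"tz":0,"ax":0,"ay":0,"az":0},
  {"tx":0,"ty":0,"tz":0,"ax":0,"ay":0,"az":0},
  {"tx":0,"ty":0,"tz":0,"ax":0,"ay":0,"az":0},
  {"tx":0,"ty":0,"tz":0,"ax":0,"ay":0,"az":0},
  {"tx":0,"ty":0,"tz":0,"ax":0,"ay":0,"az":0},
  {"tx":0,"ty":0,"tz":-0.5,"ax":0,"ay":0,"az":0},
  {"tx":0,"ty":0,"tz":-1,"ax":0,"ay":0,"az":0},
  {"tx":0,"ty":0,"tz":-1,"ax":0,"ay":0,"az":0},
], jaw=1, force=55)

```text
time_s: 24.18
ee_pos: [0.6442, -0.2586, 0.3406]
eef_rot: [-3.142, 0.0, -3.042]
force: [-0.1, 0.1, -1.5]
grip_width: 0.0157
grip_force: 54.9
```

>>> apply_moves([
  {"tx":0,"ty":0,"tz":0,"ax":0,"ay":0,"az":0.72},
  {"tx":0,"ty":0,"tz":0,"ax":0,"ay":0,"az":0.72},
  {"tx":-0.17,"ty":0.97,"tz":0,"ax":0,"ay":0,"az":0},
  {"tx":-0.17,"ty":0.97,"tz":0,"ax":0,"ay":0,"az":0},
  {"tx":-0.17,"ty":0.97,"tz":0,"ax":0,"ay":0,"az":0},
  {"tx":-0.17,"ty":0.97,"tz":0,"ax":0,"ay":0,"az":0},
  {"tx":-0.17,"ty":0.97,"tz":0,"ax":0,"ay":0,"az":0},
  {"tx":-0.17,"ty":0.97,"tz":0,"ax":0,"ay":0,"az":0},
  {"tx":-0.17,"ty":0.97,"tz":0,"ax":0,"ay":0,"az":0},
  {"tx":-0.17,"ty":0.97,"tz":0,"ax":0,"ay":0,"az":0},
  {"tx":0,"ty":0,"tz":0.5,"ax":0,"ay":0,"az":0},
  {"tx":0,"ty":0,"tz":0,"ax":0,"ay":0,"az":0},
])

```text
time_s: 25.68
ee_pos: [0.691, -0.0275, 0.3227]
eef_rot: [-3.142, -0.003, 3.115]
force: [-0.6, 0.2, -2.0]
grip_width: 0.0157
grip_force: 54.9
```

```bash
python3 - <<'E'
from h import *
o=get_obs();print(o['ee_pos'],o['eef_rot'],o['qpos'])
c=snap('top','top3');s=snap('scene','scene3')
a=cv2.resize(c['pixels'][115:245,262:342,::-1],None,fx=3.8,fy=3.8,interpolation=cv2.INTER_CUBIC)
b=cv2.resize(s['pixels'][160:290,260:390,::-1],None,fx=3.8,fy=3.8,interpolation=cv2.INTER_CUBIC)
cv2.imwrite('pics/v3.png',np.hstack([a,b]))
E
```

```text
[ 0.69095196 -0.02749529  0.32266424] [-3.14157666e+00 -2.55384271e-03  3.11521727e+00] [-9.27064516e-02  6.86802295e-01  1.14531305e+00 -1.91616607e-04
  1.31202448e+00 -1.63707815e+00]
```

View pics/v3.png

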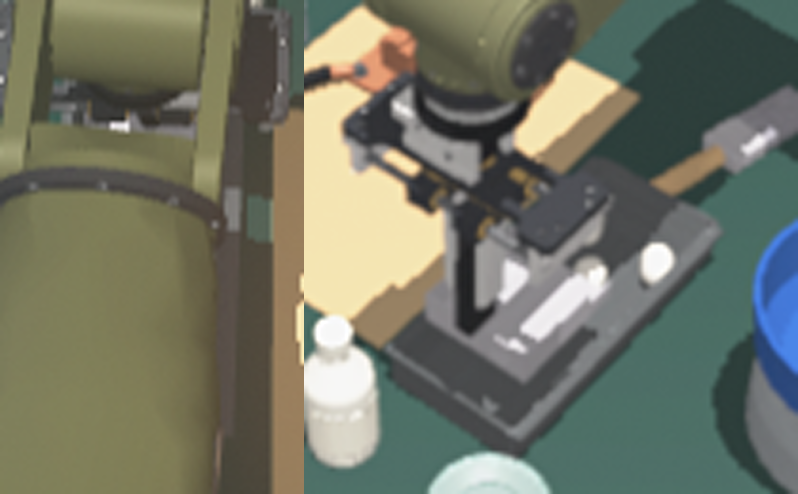

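>>> apply_moves([
  {"tx":0,"ty":0.1,"tz":0.6,"ax":0,"ay":0,"az":0},
  {"tx":0,"ty":0,"tz":0.6,"ax":0,"ay":0,"az":0},
  {"tx":0,"ty":0,"tz":0.4,"ax":0,"ay":0,"az":0},
  {"tx":0,"ty":0,"tz":0.1,"ax":0,"ay":0,"az":0},
  {"tx":0,"ty":0,"tz":0.1,"ax":0,"ay":0,"az":0},
  {"tx":0,"ty":0,"tz":0,"ax":0,"ay":0,"az":0},
])

```text
time_s: 26.52
ee_pos: [0.6913, -0.0241, 0.2702]
eef_rot: [-3.142, 0.0, 3.115]
force: [0.4, 0.3, -2.3]
grip_width: 0.0161
grip_force: 54.9
```

>>> apply_moves([
  {"tx":0,"ty":0,"tz":0.05,"ax":0,"ay":0,"az":0},
  {"tx":0,"ty":0,"tz":0.04,"ax":0,"ay":0,"az":0},
  {"tx":0,"ty":0,"tz":0,"ax":0,"ay":0,"az":0},
])

```text
time_s: 26.9
ee_pos: [0.6913, -0.024, 0.2672]
eef_rot: [3.142, -0.0, 3.115]
force: [0.9, 0.8, -2.0]
grip_width: 0.0158
grip_force: 54.9
```

>>> apply_moves([
  {"tx":0,"ty":0,"tz":0.05,"ax":0,"ay":0,"az":0},
  {"tx":0,"ty":0,"tz":0,"ax":0,"ay":0,"az":0},
])

```text
time_s: 27.15
ee_pos: [0.6913, -0.024, 0.267]
eef_rot: [-3.142, 0.001, 3.115]
force: [-3.8, -0.4, 6.6]
grip_width: 0.0158
grip_force: 54.9
```

>>> apply_moves([
  {"tx":0,"ty":0,"tz":0.04,"ax":0,"ay":0,"az":0},
  {"tx":0,"ty":0,"tz":0,"ax":0,"ay":0,"az":0},
])

```text
time_s: 27.4
ee_pos: [0.6914, -0.024, 0.267]
eef_rot: [-3.141, 0.002, 3.115]
force: [-6.5, 0.7, 15.8]
grip_width: 0.0161
grip_force: 55.0
```

>>> apply_moves([
  {"tx":0.3,"ty":0,"tz":-0.02,"ax":0,"ay":0,"az":0},
  {"tx":0.3,"ty":0,"tz":0,"ax":0,"ay":0,"az":0},
  {"tx":0.3,"ty":0,"tz":0,"ax":0,"ay":0,"az":0},
  {"tx":0.3,"ty":0,"tz":0,"ax":0,"ay":0,"az":0},
  {"tx":0.3,"ty":0,"tz":0,"ax":0,"ay":0,"az":0},
  {"tx":0.3,"ty":0,"tz":0,"ax":0,"ay":0,"az":0},
  {"tx":0.3,"ty":0,"tz":0,"ax":0,"ay":0,"az":0},
  {"tx":0.3,"ty":0,"tz":0,"ax":0,"ay":0,"az":0},
])

```text
time_s: 28.4
ee_pos: [0.6198, -0.0222, 0.2673]
eef_rot: [-3.141, 0.006, 3.115]
force: [5.9, -0.2, 7.7]
grip_width: 0.0155
grip_force: 55.0
```

```bash
python3 - <<'E'
from h import *
o=get_obs();print(o['ee_pos'],o['force'])
s=snap('scene','scene4')
b=cv2.resize(s['pixels'][160:290,260:390,::-1],None,fx=4,fy=4,interpolation=cv2.INTER_CUBIC)
cv2.imwrite('pics/v4.png',b)
E
```

```text
[ 0.61981986 -0.02222344  0.26733554] [ 5.93748539 -0.24557975  7.70685232]
```

View pics/v4.png

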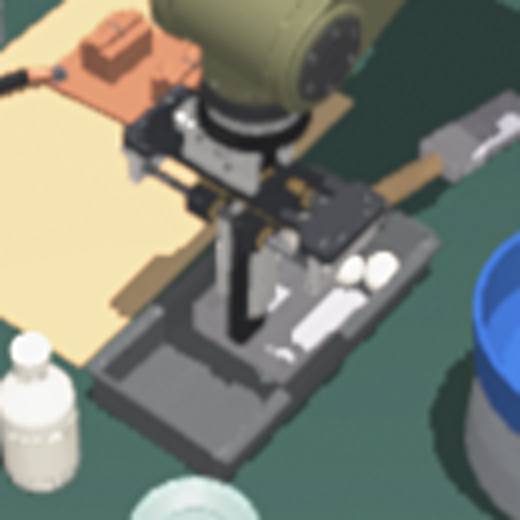

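>>> apply_moves([
  {"tx":0.2,"ty":0,"tz":0,"ax":0,"ay":0,"az":0},
  {"tx":0.2,"ty":0,"tz":0,"ax":0,"ay":0,"az":0},
  {"tx":0.2,"ty":0,"tz":0,"ax":0,"ay":0,"az":0},
  {"tx":0.2,"ty":0,"tz":0,"ax":0,"ay":0,"az":0},
  {"tx":0.1,"ty":0,"tz":0,"ax":0,"ay":0,"az":0},
])

```text
time_s: 29.08
ee_pos: [0.593, -0.0215, 0.2674]
eef_rot: [-3.141, 0.006, 3.115]
force: [6.7, -0.1, 7.5]
grip_width: 0.0158
grip_force: 55.0
```

>>> apply_moves([
  {"tx":0.1,"ty":0,"tz":0,"ax":0,"ay":0,"az":0},
  {"tx":0,"ty":0,"tz":0,"ax":0,"ay":0,"az":0},
])

```text
time_s: 29.32
ee_pos: [0.5902, -0.0215, 0.2675]
eef_rot: [-3.141, 0.007, 3.115]
force: [7.8, -0.5, 7.1]
grip_width: 0.0157
grip_force: 55.0
```

```bash
python3 - <<'E'
from h import *
s=snap('scene','scene5');c=snap('top','top5')
b=cv2.resize(s['pixels'][190:260,300:390,::-1],None,fx=6,fy=6,interpolation=cv2.INTER_CUBIC)
a=cv2.resize(c['pixels'][160:250,262:302,::-1],(187,420),interpolation=cv2.INTER_CUBIC)
cv2.imwrite('pics/v5.png',np.hstack([b,a]))
E
```

```text
(no output)
```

View pics/v5.png

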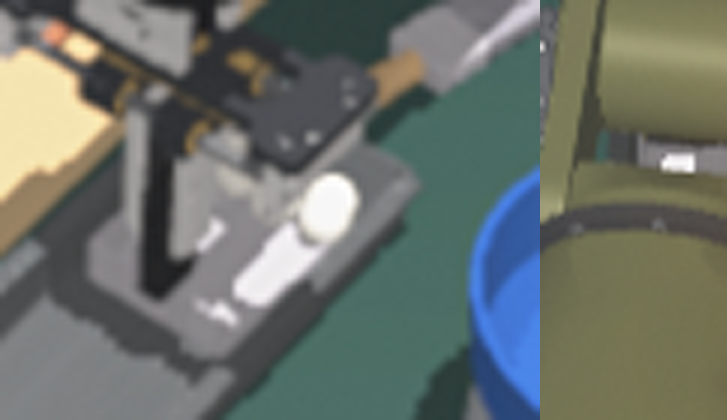

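>>> apply_moves([
  {"tx":0.08,"ty":0,"tz":-0.03,"ax":0,"ay":0,"az":0},
  {"tx":-0.38,"ty":0,"tz":0,"ax":0,"ay":0.5,"az":0},
  {"tx":-0.38,"ty":0,"tz":0,"ax":0,"ay":0.5,"az":0},
  {"tx":-0.38,"ty":0,"tz":0,"ax":0,"ay":0.5,"az":0},
  {"tx":-0.38,"ty":0,"tz":0,"ax":0,"ay":0.5,"az":0},
  {"tx":-0.38,"ty":0,"tz":0,"ax":0,"ay":0.5,"az":0},
  {"tx":-0.38,"ty":0,"tz":0,"ax":0,"ay":0.5,"az":0},
  {"tx":-0.38,"ty":0,"tz":0,"ax":0,"ay":0.5,"az":0},
  {"tx":-0.38,"ty":0,"tz":0,"ax":0,"ay":0.5,"az":0},
  {"tx":0,"ty":0,"tz":0,"ax":0,"ay":0,"az":0},
])

```text
time_s: 30.68
ee_pos: [0.6768, -0.0236, 0.2517]
eef_rot: [3.142, -0.349, 3.115]
force: [-0.8, 1.0, -2.7]
grip_width: 0.0155
grip_force: 55.0
```

```bash
python3 - <<'E'
from h import *
o=get_obs();print(o['qpos'])
s=snap('scene','scene6')
b=cv2.resize(s['pixels'][180:260,280:390,::-1],None,fx=6,fy=6,interpolation=cv2.INTER_CUBIC)
cv2.imwrite('pics/v6.png',b)
E
```

```text
[-0.08679697  0.78428966  1.1631316  -0.02072112  1.54275914 -1.62716879]
```

View pics/v6.png

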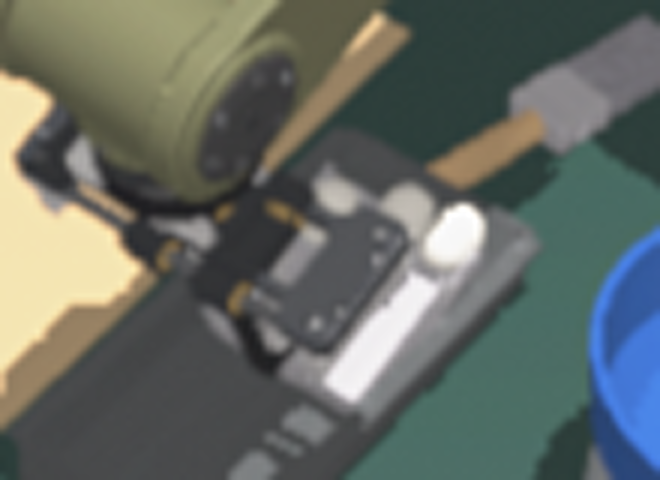

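```bash
python3 - <<'E'
from h import *
np.set_printoptions(precision=4,suppress=True)
s=dict(np.load('pics/scene6.npz'))
for u,v in((455,235),(407,207),(337,195)):
    for z in(.016,.035,.05): print((u,v),z,ray(s,280+u/6,180+v/6,z))
def W(x,y,z): # scoop coords (origin at grip-plane underside)
    T=np.array([.6768,-.0236,.2517]);a=.349
    X=np.array([np.cos(a),0,-np.sin(a)]);Z=np.array([np.sin(a),0,np.cos(a)])
    return T+(x-.05)*X+np.array([0,y,0])+(z-.264)*Z
for p in ((-.0525,.047,0),(-.0525,.047,.015),(-.0525,-.047,0),(.0525,.047,.028),(.0525,.047,0)): q=W(*p);r=proj(s,q);print(p,q,(r-[280,180])*6)
E
```

```text
(455, 235) 0.016 [ 0.4682 -0.0006  0.016 ]
(455, 235) 0.035 [0.4833 0.0077 0.035 ]
(455, 235) 0.05 [0.4953 0.0143 0.05  ]
(407, 207) 0.016 [ 0.4672 -0.0316  0.016 ]
(407, 207) 0.035 [ 0.4823 -0.0227  0.035 ]
(407, 207) 0.05 [ 0.4943 -0.0157  0.05  ]
(337, 195) 0.016 [ 0.4828 -0.0657  0.016 ]
(337, 195) 0.035 [ 0.4976 -0.0562  0.035 ]
(337, 195) 0.05 [ 0.5093 -0.0487  0.05  ]
(-0.0525, 0.047, 0) [0.4902 0.0234 0.0387] [473.8113 252.2306]
(-0.0525, 0.047, 0.015) [0.4953 0.0234 0.0528] [470.454  239.6606]
(-0.0525, -0.047, 0) [ 0.4902 -0.0706  0.0387] [323.0358 169.5589]
(0.0525, 0.047, 0.028) [0.5984 0.0234 0.0291] [350.0358 397.322 ]
(0.0525, 0.047, 0) [0.5889 0.0234 0.0028] [358.6606 418.4337]
```

>>> apply_moves([
  {"tx":0,"ty":0,"tz":0,"ax":0,"ay":0,"az":0},
  {"tx":0,"ty":0,"tz":0,"ax":0,"ay":0,"az":0},
  {"tx":0,"ty":0,"tz":0,"ax":0,"ay":0,"az":0},
  {"tx":0,"ty":0,"tz":0,"ax":0,"ay":0,"az":0},
])

```text
time_s: 31.22
ee_pos: [0.6765, -0.0236, 0.2523]
eef_rot: [-3.142, -0.349, 3.115]
force: [-0.6, -0.4, -2.6]
grip_width: 0.016
grip_force: 55.0
```

```bash
python3 - <<'E'
from h import *
s=snap('scene','scene7')
a=np.load('pics/scene6.npz')['pixels'].astype(int);b=s['pixels'].astype(int)
d=np.abs(a-b).sum(2);p=np.argwhere(d>60);print(len(p),p.min(0) if len(p) else'',p.max(0) if len(p) else '')
for f,im in(('6',a),('7',b)):
  g=im.sum(2)//3
  for v in range(206,228,1): print(' '.join('%3d'%x for x in g[v,328:364]))
  print()
  break
E
```

```text
134 [137 275] [264 359]
 63  58  65  71  73  74  81  77  72  73  75  76  76  75  75  75  76  74  71  69  64  59  56  59  72  93 108 123 129 130 129 128 127 127 125 122
 60  67  73  73  73  82 105  97  79  73  74  75  74  76  76  76  75  76  75  74  72  68  67  89 107 123 130 131 132 130 129 127 126 124 114 100
 64  71  73  73  75  99 124 114  88  75  73  73  74  74  75  75  76  75  75  75  74  73  75  96 113 128 132 132 131 129 128 126 118 109  88  67
 59  66  69  72  95 124 138 136 120  96  79  74  73  74  74  75  75  74  76  78  78  76  74  77  89 108 121 128 129 127 125 113  95  78  64  54
 51  54  58  74 120 151 162 165 159 144 119  94  79  73  73  73  73  78  95 110 115 100  82  74  74  82  94 108 118 114 103  86  65  56  54  54
 51  51  51  66 119 163 178 180 179 174 158 134 108  85  75  73  85 121 144 156 159 147 118  88  75  73  75  81  91  85  70  59  55  55  54  55
 51  51  50  55 102 162 184 187 186 182 175 157 136 114  93  88 123 160 175 179 179 177 160 123  87  73  72  72  72  69  65  59  55  55  55  55
 51  51  50  54  92 146 179 191 190 186 178 150 134 129 121 127 157 
[... 1391 characters left out ...]
  85  85  85  86  85  86  86  84  89 133 126 101  77  93 152 162 148 153 182 208 222 227 224 218 214 192 156 124 113 120 130
142 141 125  99  86  85  85  85  85  85  85  85  85  85 109 106  85  85 123 157 159 146 140 151 164 180 183 180 191 184 154 133 119 119 126 133
141 130 107  89  84  85  85  86  86  85  86  85  86  87  95  91  79 114 142 155 194 175 149 141 143 159 159 171 182 158 135 122 120 125 129 129
132 110  89  85  86  85  85  85  85  86  86  85  87  92  93  76  96 136 145 157 227 229 216 177 160 178 172 187 174 142 124 121 125 128 129 129
107  93  85  85  85  86  86  86  85  86  85  86  87  91  77  90 126 144 153 200 237 242 242 230 212 191 178 178 155 122 119 129 131 129 128 117
```

>>> apply_moves([
  {"tx":0.38,"ty":0,"tz":0,"ax":0,"ay":-0.5,"az":0},
  {"tx":0.38,"ty":0,"tz":0,"ax":0,"ay":-0.5,"az":0},
  {"tx":0.38,"ty":0,"tz":0,"ax":0,"ay":-0.5,"az":0},
  {"tx":0.38,"ty":0,"tz":0,"ax":0,"ay":-0.5,"az":0},
  {"tx":0.38,"ty":0,"tz":0,"ax":0,"ay":-0.5,"az":0},
  {"tx":0.38,"ty":0,"tz":0,"ax":0,"ay":-0.5,"az":0},
  {"tx":0.38,"ty":0,"tz":0,"ax":0,"ay":-0.5,"az":0},
  {"tx":0.38,"ty":0,"tz":0,"ax":0,"ay":-0.5,"az":0},
  {"tx":0,"ty":0,"tz":0,"ax":0,"ay":0,"az":0},
])

```text
time_s: 32.4
ee_pos: [0.5876, -0.0214, 0.2711]
eef_rot: [-3.141, 0.003, 3.115]
force: [4.9, -0.3, -0.9]
grip_width: 0.0156
grip_force: 55.0
```

>>> apply_moves([
  {"tx":0,"ty":0,"tz":0.06,"ax":0,"ay":0,"az":0},
  {"tx":0.1,"ty":0,"tz":0,"ax":0,"ay":0,"az":0},
  {"tx":0,"ty":0,"tz":0,"ax":0,"ay":0,"az":0},
])

```text
time_s: 32.78
ee_pos: [0.5864, -0.0214, 0.271]
eef_rot: [-3.141, 0.009, 3.115]
force: [15.8, 0.4, 8.9]
grip_width: 0.0156
grip_force: 55.0
```

```bash
python3 - <<'E'
from h import *
s=snap('scene','scene8')
b=cv2.resize(s['pixels'][190:250,310:380,::-1],None,fx=8,fy=8,interpolation=cv2.INTER_CUBIC)
T=np.array(get_obs()['ee_pos'])
for p in ((-.1025,.047,0),(-.1025,.047,.015),(-.1025,-.047,0)):
    q=T+np.array(p)-[0,0,.264]; r=(proj(s,q)-[310,190])*8;print(q,r);cv2.circle(b,tuple(int(x) for x in r),3,(0,0,255),-1)
cv2.imwrite('pics/v8.png',b)
E
```

```text
[0.48389124 0.02564987 0.00698583] [398.99344087 303.58075908]
[0.48389124 0.02564987 0.02198583] [402.18072064 278.05302043]
[ 0.48389124 -0.06835013  0.00698583] [201.35361939 194.02025041]
```

View pics/v8.png

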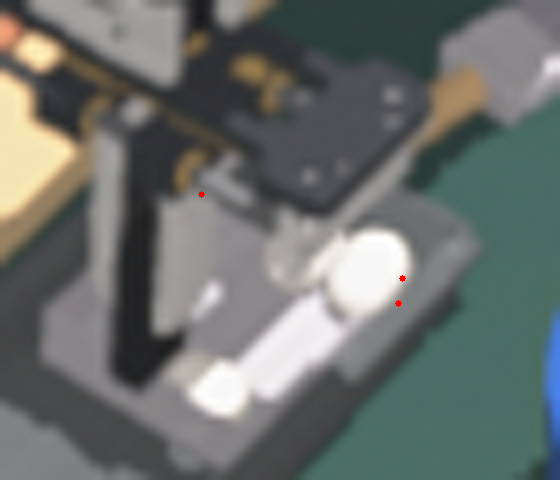

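```bash
python3 - <<'E'
from h import *
np.set_printoptions(precision=4,suppress=True)
s=dict(np.load('pics/scene8.npz'))
for u,v in((370,270),(305,250),(215,385)):
    for z in(.018,.022,.03): print((u,v),z,ray(s,310+u/8,190+v/8,z))
E
```

```text
(370, 270) 0.018 [0.4849 0.0119 0.018 ]
(370, 270) 0.022 [0.488  0.0136 0.022 ]
(370, 270) 0.03 [0.4943 0.017  0.03  ]
(305, 250) 0.018 [ 0.4918 -0.0139  0.018 ]
(305, 250) 0.022 [ 0.4949 -0.0121  0.022 ]
(305, 250) 0.03 [ 0.5011 -0.0085  0.03  ]
(215, 385) 0.018 [ 0.5684 -0.0025  0.018 ]
(215, 385) 0.022 [ 0.5712 -0.0007  0.022 ]
(215, 385) 0.03 [0.5768 0.0028 0.03  ]
```

>>> apply_moves([
  {"tx":-0.28,"ty":0,"tz":0,"ax":0,"ay":0.5,"az":0},
  {"tx":-0.28,"ty":0,"tz":0,"ax":0,"ay":0.5,"az":0},
  {"tx":-0.28,"ty":0,"tz":0,"ax":0,"ay":0.5,"az":0},
  {"tx":-0.28,"ty":0,"tz":0,"ax":0,"ay":0.5,"az":0},
  {"tx":-0.28,"ty":0,"tz":0,"ax":0,"ay":0.5,"az":0},
  {"tx":-0.28,"ty":0,"tz":0,"ax":0,"ay":0.5,"az":0},
])

```text
time_s: 33.58
ee_pos: [0.6349, -0.0225, 0.2622]
eef_rot: [3.142, -0.265, 3.115]
force: [0.4, -0.0, -3.1]
grip_width: 0.0157
grip_force: 55.0
```

>>> apply_moves([
  {"tx":-0.4,"ty":0,"tz":0,"ax":0,"ay":0.5,"az":0},
  {"tx":-0.4,"ty":0,"tz":0,"ax":0,"ay":0.5,"az":0},
  {"tx":-0.4,"ty":0,"tz":0,"ax":0,"ay":0.5,"az":0},
  {"tx":-0.4,"ty":0,"tz":0,"ax":0,"ay":0.5,"az":0},
  {"tx":-0.4,"ty":0,"tz":0,"ax":0,"ay":0.5,"az":0},
  {"tx":-0.4,"ty":0,"tz":0,"ax":0,"ay":0.5,"az":0},
  {"tx":-0.4,"ty":0,"tz":0,"ax":0,"ay":0.5,"az":0},
  {"tx":-0.4,"ty":0,"tz":0,"ax":0,"ay":0.5,"az":0},
  {"tx":0,"ty":0,"tz":0,"ax":0,"ay":0,"az":0},
  {"tx":0,"ty":0,"tz":0,"ax":0,"ay":0,"az":0},
])

```text
time_s: 34.83
ee_pos: [0.7221, -0.0249, 0.2258]
eef_rot: [3.142, -0.611, 3.115]
force: [4.3, -0.7, 13.6]
grip_width: 0.0156
grip_force: 55.0
```

```bash
python3 - <<'E'
from h import *
s=snap('scene','scene9')
b=cv2.resize(s['pixels'][180:260,290:390,::-1],None,fx=7,fy=7,interpolation=cv2.INTER_CUBIC)
cv2.imwrite('pics/v9.png',b)
o=get_obs();print(o['force'],o['qpos'])
E
```

```text
[ 4.40396264 -1.51490324 14.47791966] [-0.08200408  0.96824876  0.91598461 -0.03326405  1.86636599 -1.62619917]
```

View pics/v9.png

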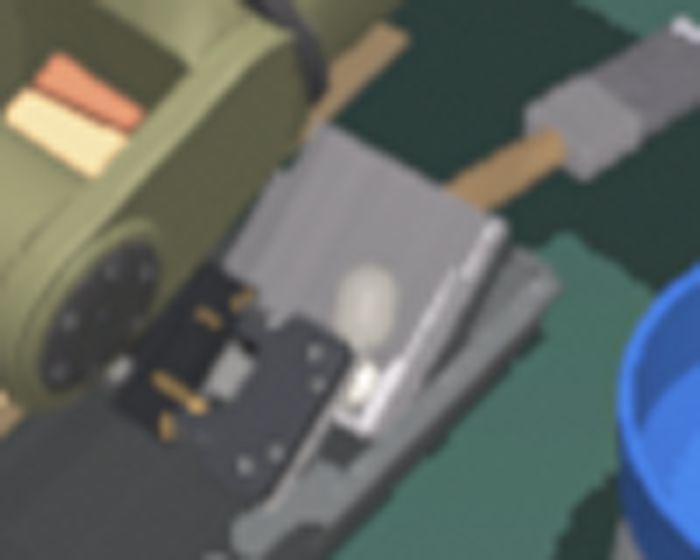

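>>> apply_moves([
  {"tx":0.29,"ty":0,"tz":-0.41,"ax":0,"ay":0,"az":0},
  {"tx":0.57,"ty":0,"tz":-0.82,"ax":0,"ay":0,"az":0},
  {"tx":0.57,"ty":0,"tz":-0.82,"ax":0,"ay":0,"az":0},
  {"tx":0.57,"ty":0,"tz":-0.82,"ax":0,"ay":0,"az":0},
  {"tx":0.38,"ty":0,"tz":0,"ax":0,"ay":-0.5,"az":0},
  {"tx":0.38,"ty":0,"tz":0,"ax":0,"ay":-0.5,"az":0},
  {"tx":0.38,"ty":0,"tz":0,"ax":0,"ay":-0.5,"az":0},
  {"tx":0.38,"ty":0,"tz":0,"ax":0,"ay":-0.5,"az":0},
  {"tx":0.38,"ty":0,"tz":0,"ax":0,"ay":-0.5,"az":0},
  {"tx":0.38,"ty":0,"tz":0,"ax":0,"ay":-0.5,"az":0},
  {"tx":0.3,"ty":0,"tz":-0.95,"ax":0,"ay":0,"az":0},
  {"tx":0.3,"ty":0,"tz":-0.95,"ax":0,"ay":0,"az":0},
])

```text
time_s: 36.38
ee_pos: [0.6646, -0.0233, 0.423]
eef_rot: [-3.142, -0.349, 3.115]
force: [-0.3, -0.2, -2.8]
grip_width: 0.0155
grip_force: 55.0
```

```bash
python3 - <<'E'
from h import *
s=snap('scene','scene10');c=snap('top','top10')
o=get_obs();print(o['force'],o['ee_pos'],o['eef_rot'],o['qpos'])
for n,im,(v0,v1,u0,u1) in(('s',s['pixels'],(150,285,275,385)),('t',c['pixels'],(130,240,262,340))):
    g=im.astype(int);m=((g.min(2)>140)&(np.ptp(g,axis=2)<25)).astype('uint8');m[:v0]=0;m[v1:]=0;m[:,:u0]=0;m[:,u1:]=0
    k,l,st,ce=cv2.connectedComponentsWithStats(m)
    print(n,[(st[i].tolist(),ce[i].round(1).tolist()) for i in range(1,k) if st[i,4]>5])
E
```

```text
[ 0.20071723 -0.50931558 -3.39916418] [ 0.66465715 -0.02326364  0.42551365] [-3.14116418 -0.34336936  3.11519383] [-0.08777935  0.6158109   1.03084739 -0.02185419  1.8376211  -1.63436569]
s [([293, 150, 6, 7, 22], [295.3, 152.5]), ([327, 154, 2, 4, 6], [327.5, 155.5]), ([287, 161, 5, 5, 12], [289.0, 163.1]), ([308, 162, 11, 7, 39], [314.3, 164.6]), ([336, 169, 33, 35, 472], [351.6, 185.9]), ([327, 184, 8, 9, 36], [330.5, 187.9]), ([373, 190, 12, 14, 69], [378.9, 197.0]), ([333, 229, 12, 8, 78], [338.3, 232.6]), ([275, 252, 5, 29, 113], [276.6, 266.8]), ([297, 279, 23, 6, 85], [308.3, 282.4])]
t [([270, 130, 4, 3, 11], [271.6, 130.9]), ([301, 141, 10, 10, 44], [306.6, 146.7]), ([330, 163, 7, 5, 14], [332.3, 164.3])]
```

```bash
python3 - <<'E'
from h import *
s=dict(np.load('pics/scene10.npz'));print(ray(s,338.3,232.6,.016))
c=dict(np.load('pics/top10.npz'))
b=cv2.resize(s['pixels'][150:285,275,None].repeat(1,1) if 0 else s['pixels'][150:285,270:390,::-1],None,fx=4,fy=4,interpolation=cv2.INTER_CUBIC)
a=cv2.resize(c['pixels'][125:240,262:340,::-1],(int(78*4.7),540),interpolation=cv2.INTER_CUBIC)[:540]
cv2.imwrite('pics/v10.png',cv2.resize(np.hstack([b[:540],a]),(795,497)))
E
```

```text
[ 0.54668369 -0.01244221  0.016     ]
```

View pics/v10.png

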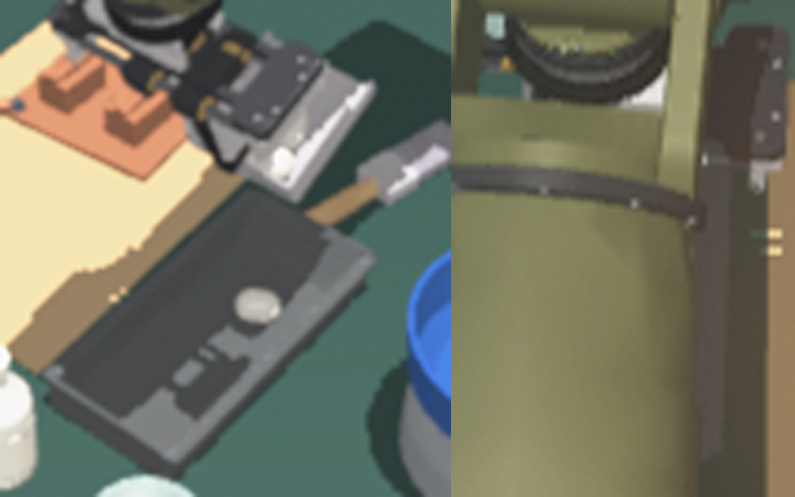

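>>> apply_moves([
  {"tx":0,"ty":0.4,"tz":0,"ax":0,"ay":0,"az":0},
  {"tx":0,"ty":0.7,"tz":0,"ax":0,"ay":-0.2,"az":0},
  {"tx":0,"ty":0.8,"tz":0,"ax":0,"ay":-0.2,"az":0},
  {"tx":0,"ty":0.8,"tz":0,"ax":0,"ay":-0.2,"az":0},
  {"tx":0,"ty":0.8,"tz":0,"ax":0,"ay":-0.2,"az":0},
  {"tx":0,"ty":0.8,"tz":0,"ax":0,"ay":-0.2,"az":0},
  {"tx":0,"ty":0.8,"tz":0,"ax":0,"ay":-0.2,"az":0},
  {"tx":0,"ty":0.8,"tz":0,"ax":0,"ay":-0.2,"az":0},
  {"tx":0,"ty":0.8,"tz":0,"ax":0,"ay":-0.2,"az":0},
  {"tx":0,"ty":0.7,"tz":0,"ax":0,"ay":-0.2,"az":0},
  {"tx":0,"ty":0.4,"tz":0,"ax":0,"ay":-0.2,"az":0},
  {"tx":0,"ty":0,"tz":0,"ax":0,"ay":0,"az":0},
])

```text
time_s: 37.98
ee_pos: [0.6711, 0.2113, 0.4215]
eef_rot: [-3.141, -0.174, 3.116]
force: [0.3, -1.4, -3.6]
grip_width: 0.0155
grip_force: 55.0
```

>>> apply_moves([
  {"tx":0.46,"ty":0,"tz":-0.18,"ax":0,"ay":-0.6,"az":0},
  {"tx":0.46,"ty":0,"tz":-0.18,"ax":0,"ay":-0.6,"az":0},
  {"tx":0.46,"ty":0,"tz":-0.18,"ax":0,"ay":-0.6,"az":0},
  {"tx":0.46,"ty":0,"tz":-0.18,"ax":0,"ay":-0.6,"az":0},
  {"tx":0.46,"ty":0,"tz":0.02,"ax":0,"ay":-0.6,"az":0},
  {"tx":0.46,"ty":0,"tz":0.02,"ax":0,"ay":-0.6,"az":0},
  {"tx":0.46,"ty":0,"tz":0.02,"ax":0,"ay":-0.6,"az":0},
  {"tx":0.46,"ty":0,"tz":0.02,"ax":0,"ay":-0.6,"az":0},
  {"tx":0.46,"ty":0,"tz":-0.18,"ax":0,"ay":-0.6,"az":0},
  {"tx":0.46,"ty":0,"tz":-0.18,"ax":0,"ay":-0.6,"az":0},
  {"tx":0,"ty":0,"tz":0,"ax":0,"ay":0,"az":0},
])

```text
time_s: 39.35
ee_pos: [0.534, 0.2136, 0.4434]
eef_rot: [-3.142, 0.349, 3.115]
force: [0.5, -0.7, -2.2]
grip_width: 0.0158
grip_force: 55.0
```

```bash
cat >> h.py <<'E'
from scipy.spatial.transform import Rotation as Ro
def lip():
    o=get_obs();R=Ro.from_euler('xyz',o['eef_rot']).as_matrix();return o['ee_pos']+R@np.array([.1025,0,.264])
E
python3 - <<'E'
from h import *
o=get_obs();print(lip(),o['eef_rot'],o['qpos'],o['force'])
E
```

```text
[0.52799733 0.21373992 0.16029771] [-3.14157673  0.34915114  3.11482218] [ 0.33173564  0.28186721  1.46372709 -0.13717915  1.0714187  -1.16624854] [ 0.51472982 -0.67872322 -2.16064955]
```

>>> apply_moves([
  {"tx":0.62,"ty":0,"tz":-0.1,"ax":0,"ay":-0.8,"az":0},
  {"tx":0.62,"ty":0,"tz":-0.1,"ax":0,"ay":-0.8,"az":0},
  {"tx":0.62,"ty":0,"tz":-0.24,"ax":0,"ay":-0.8,"az":0},
  {"tx":0.62,"ty":0,"tz":-0.24,"ax":0,"ay":-0.8,"az":0},
  {"tx":0.62,"ty":0,"tz":-0.24,"ax":0,"ay":-0.8,"az":0},
  {"tx":0.62,"ty":0,"tz":-0.24,"ax":0,"ay":-0.8,"az":0},
  {"tx":0.62,"ty":0,"tz":-0.24,"ax":0,"ay":-0.8,"az":0},
  {"tx":0.62,"ty":0,"tz":-0.24,"ax":0,"ay":-0.8,"az":0},
  {"tx":0,"ty":0,"tz":0,"ax":0,"ay":0,"az":0},
  {"tx":0,"ty":0,"tz":0,"ax":0,"ay":0,"az":0},
  {"tx":0,"ty":0,"tz":0,"ax":0,"ay":0,"az":0},
])

```text
time_s: 40.72
ee_pos: [0.3848, 0.218, 0.4004]
eef_rot: [-3.142, 0.907, 3.114]
force: [-1.7, -0.1, -2.7]
grip_width: 0.0157
grip_force: 55.0
```

```bash
python3 - <<'E'
from h import *
o=get_obs();print(lip(),o['eef_rot'],o['qpos'],o['force'])
s=snap('scene','scene11')
g=s['pixels'].astype(int);m=((g.min(2)>140)&(np.ptp(g,axis=2)<25)).astype('uint8')[200:270,320:450]
k,l,st,ce=cv2.connectedComponentsWithStats(m)
print([(st[i].tolist()) for i in range(1,k) if st[i,4]>5],'offset 320,200')
cv2.imwrite('pics/v11.png',cv2.resize(s['pixels'][130:290,310:470,::-1],None,fx=3.5,fy=3.5,interpolation=cv2.INTER_CUBIC))
E
```

```text
[0.52946834 0.2140635  0.15697735] [-3.14158362  0.90689637  3.11431543] [ 0.49637519 -0.0200867   1.96327183 -0.87966613  0.53650344 -0.4244362 ] [-1.68528949 -0.14535109 -2.69567128]
[[51, 0, 9, 4, 23], [96, 0, 4, 3, 10], [104, 0, 11, 8, 52], [73, 10, 43, 30, 517], [12, 28, 13, 9, 99], [86, 38, 13, 9, 77], [99, 45, 12, 11, 100]] offset 320,200
```

View pics/v11.png

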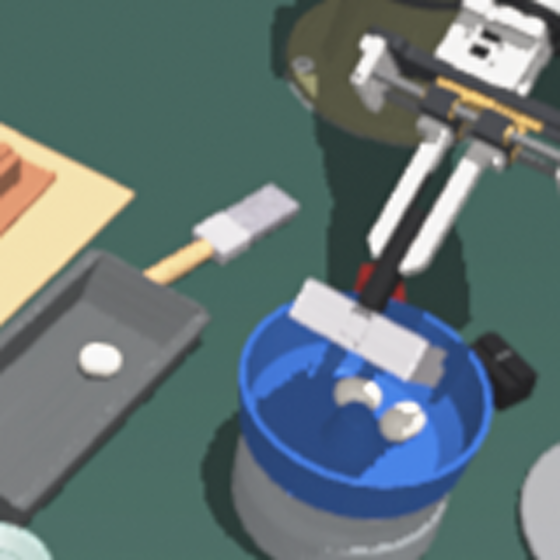

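>>> apply_moves([
  {"tx":-0.62,"ty":0,"tz":0.24,"ax":0,"ay":0.8,"az":0},
  {"tx":-0.62,"ty":0,"tz":0.24,"ax":0,"ay":0.8,"az":0},
  {"tx":-0.62,"ty":0,"tz":0.24,"ax":0,"ay":0.8,"az":0},
  {"tx":-0.62,"ty":0,"tz":0.24,"ax":0,"ay":0.8,"az":0},
  {"tx":-0.62,"ty":0,"tz":0.24,"ax":0,"ay":0.8,"az":0},
  {"tx":-0.62,"ty":0,"tz":0.1,"ax":0,"ay":0.8,"az":0},
  {"tx":-0.62,"ty":0,"tz":-0.1,"ax":0,"ay":0.8,"az":0},
  {"tx":-0.62,"ty":0,"tz":-0.3,"ax":0,"ay":0.8,"az":0},
  {"tx":-0.77,"ty":0,"tz":-0.3,"ax":0,"ay":1,"az":0},
  {"tx":-0.77,"ty":0,"tz":0,"ax":0,"ay":1,"az":0},
  {"tx":-0.77,"ty":0,"tz":0.2,"ax":0,"ay":1,"az":0},
  {"tx":-0.77,"ty":0,"tz":0.2,"ax":0,"ay":1,"az":0},
])

```text
time_s: 42.28
ee_pos: [0.6105, 0.212, 0.4896]
eef_rot: [3.14, -0.003, 3.116]
force: [0.4, 0.5, -3.0]
grip_width: 0.0157
grip_force: 55.0
```

```bash
python3 - <<'E'
from h import *
o=get_obs();print(lip(),o['ee_pos'],o['eef_rot'],o['qpos'],o['force'])
E
```

```text
[0.50731199 0.21492649 0.22588491] [0.61047185 0.21199183 0.48961143] [ 3.14034755e+00 -2.65694369e-03  3.11633777e+00] [ 0.2773453   0.48400324  1.07502244  0.0019805   1.58473212 -1.26816903] [ 0.35772712  0.47762114 -2.98153654]
```

>>> apply_moves([
  {"tx":-0.36,"ty":-0.98,"tz":0,"ax":0,"ay":0,"az":0},
  {"tx":-0.36,"ty":-0.98,"tz":0,"ax":0,"ay":0,"az":0},
  {"tx":-0.36,"ty":-0.98,"tz":0,"ax":0,"ay":0,"az":0},
  {"tx":-0.36,"ty":-0.98,"tz":0,"ax":0,"ay":0,"az":0},
  {"tx":-0.36,"ty":-0.98,"tz":0,"ax":0,"ay":0,"az":0},
  {"tx":-0.36,"ty":-0.98,"tz":0,"ax":0,"ay":0,"az":0},
  {"tx":-0.36,"ty":-0.98,"tz":0,"ax":0,"ay":0,"az":0},
  {"tx":-0.36,"ty":-0.98,"tz":0,"ax":0,"ay":0,"az":0},
  {"tx":0,"ty":0,"tz":1,"ax":0,"ay":0,"az":0},
  {"tx":0,"ty":0,"tz":1,"ax":0,"ay":0,"az":0},
  {"tx":0,"ty":0,"tz":1,"ax":0,"ay":0,"az":0},
  {"tx":0,"ty":0,"tz":1,"ax":0,"ay":0,"az":0},
])

```text
time_s: 43.78
ee_pos: [0.6898, -0.0255, 0.3684]
eef_rot: [3.141, 0.0, 3.116]
force: [0.2, 0.2, -1.7]
grip_width: 0.0159
grip_force: 55.0
```

```bash
python3 - <<'E'
from h import *
o=get_obs();print(lip(),o['ee_pos'],o['eef_rot'],o['force'])
s=snap('scene','scene12')
g=s['pixels'].astype(int);m=((g.min(2)>120)&(np.ptp(g,axis=2)<25)).astype('uint8')[205:285,285:375]
k,l,st,ce=cv2.connectedComponentsWithStats(m)
print([(st[i].tolist(),ray(s,285+ce[i][0],205+ce[i][1],.016).round(3)) for i in range(1,k) if st[i,4]>15])
E
```

```text
[ 0.58741447 -0.0226207   0.10440142] [ 0.6898391  -0.02550806  0.36841488] [3.14059370e+00 1.32645476e-04 3.11598375e+00] [ 0.17178169  0.19352464 -1.71171847]
[([10, 0, 7, 29, 103], array([ 0.587, -0.135,  0.016])), ([21, 0, 63, 70, 1396], array([ 0.558, -0.039,  0.016])), ([12, 74, 23, 6, 87], array([0.743, 0.025, 0.016]))]
```

>>> apply_moves([
  {"tx":0,"ty":0,"tz":1,"ax":0,"ay":0,"az":0},
  {"tx":0,"ty":0,"tz":1,"ax":0,"ay":0,"az":0},
  {"tx":0,"ty":0,"tz":0.9,"ax":0,"ay":0,"az":0},
  {"tx":0,"ty":0,"tz":0.3,"ax":0,"ay":0,"az":0},
  {"tx":0,"ty":0,"tz":0.1,"ax":0,"ay":0,"az":0},
  {"tx":0,"ty":0,"tz":0.08,"ax":0,"ay":0,"az":0},
  {"tx":0,"ty":0,"tz":0.03,"ax":0,"ay":0,"az":0},
  {"tx":0,"ty":0,"tz":0,"ax":0,"ay":0,"az":0},
])

```text
time_s: 44.82
ee_pos: [0.6896, -0.0252, 0.2677]
eef_rot: [-3.142, 0.001, 3.115]
force: [-0.7, -0.3, -2.1]
grip_width: 0.0159
grip_force: 55.0
```

>>> apply_moves([
  {"tx":0,"ty":0,"tz":0.06,"ax":0,"ay":0,"az":0},
  {"tx":0.4,"ty":0,"tz":0,"ax":0,"ay":0,"az":0},
  {"tx":0.4,"ty":0,"tz":0,"ax":0,"ay":0,"az":0},
  {"tx":0.4,"ty":0,"tz":0,"ax":0,"ay":0,"az":0},
  {"tx":0.4,"ty":0,"tz":0,"ax":0,"ay":0,"az":0},
  {"tx":0.4,"ty":0,"tz":0,"ax":0,"ay":0,"az":0},
  {"tx":0.4,"ty":0,"tz":0,"ax":0,"ay":0,"az":0},
  {"tx":0.3,"ty":0,"tz":0,"ax":0,"ay":0,"az":0},
  {"tx":0.3,"ty":0,"tz":0,"ax":0,"ay":0,"az":0},
  {"tx":0.2,"ty":0,"tz":0,"ax":0,"ay":0,"az":0},
  {"tx":0.1,"ty":0,"tz":0,"ax":0,"ay":0,"az":0},
  {"tx":0,"ty":0,"tz":0,"ax":0,"ay":0,"az":0},
])

```text
time_s: 46.32
ee_pos: [0.5916, -0.0227, 0.2671]
eef_rot: [-3.141, 0.008, 3.115]
force: [15.0, -0.5, 2.2]
grip_width: 0.0153
grip_force: 55.0
```

>>> apply_moves([
  {"tx":0.1,"ty":0,"tz":0,"ax":0,"ay":0,"az":0},
  {"tx":0.1,"ty":0,"tz":0,"ax":0,"ay":0,"az":0},
  {"tx":0,"ty":0,"tz":0,"ax":0,"ay":0,"az":0},
])

```text
time_s: 46.7
ee_pos: [0.5872, -0.0226, 0.2697]
eef_rot: [-3.141, 0.017, 3.115]
force: [28.6, -0.6, 9.9]
grip_width: 0.0157
grip_force: 55.0
```

```bash
python3 - <<'E'
from h import *
print(lip())
s=snap('scene','scene13')
g=s['pixels'].astype(int);m=((g.min(2)>140)&(np.ptp(g,axis=2)<30)).astype('uint8')[200:250,315:375]
k,l,st,ce=cv2.connectedComponentsWithStats(m)
print([(st[i].tolist(),ray(s,315+ce[i][0],200+ce[i][1],.02).round(3)) for i in range(1,k) if st[i,4]>15])
E
```

```text
[ 0.48929065 -0.02022192  0.00393634]
[([6, 8, 3, 21, 43], array([ 0.529, -0.088,  0.02 ])), ([18, 10, 29, 32, 298], array([0.518, 0.003, 0.02 ])), ([14, 15, 12, 16, 138], array([ 0.525, -0.044,  0.02 ]))]
```

>>> apply_moves([
  {"tx":-0.25,"ty":0,"tz":-0.03,"ax":0,"ay":0.5,"az":0},
  {"tx":-0.25,"ty":0,"tz":0,"ax":0,"ay":0.5,"az":0},
  {"tx":-0.25,"ty":0,"tz":0,"ax":0,"ay":0.5,"az":0},
  {"tx":-0.25,"ty":0,"tz":0,"ax":0,"ay":0.5,"az":0},
  {"tx":-0.25,"ty":0,"tz":0,"ax":0,"ay":0.5,"az":0},
  {"tx":-0.25,"ty":0,"tz":0,"ax":0,"ay":0.5,"az":0},
  {"tx":-0.25,"ty":0,"tz":0,"ax":0,"ay":0.5,"az":0},
])

```text
time_s: 47.62
ee_pos: [0.6365, -0.0238, 0.2589]
eef_rot: [3.142, -0.308, 3.115]
force: [-0.9, -0.5, -2.1]
grip_width: 0.0156
grip_force: 55.0
```

>>> apply_moves([
  {"tx":-0.38,"ty":0,"tz":-0.06,"ax":0,"ay":0.5,"az":0},
  {"tx":-0.38,"ty":0,"tz":-0.06,"ax":0,"ay":0.5,"az":0},
  {"tx":-0.38,"ty":0,"tz":-0.06,"ax":0,"ay":0.5,"az":0},
  {"tx":-0.38,"ty":0,"tz":-0.06,"ax":0,"ay":0.5,"az":0},
  {"tx":-0.38,"ty":0,"tz":-0.06,"ax":0,"ay":0.5,"az":0},
  {"tx":-0.38,"ty":0,"tz":-0.06,"ax":0,"ay":0.5,"az":0},
  {"tx":-0.38,"ty":0,"tz":-0.06,"ax":0,"ay":0.5,"az":0},
  {"tx":0,"ty":0,"tz":0,"ax":0,"ay":0,"az":0},
  {"tx":0.57,"ty":0,"tz":-0.82,"ax":0,"ay":0,"az":0},
  {"tx":0.57,"ty":0,"tz":-0.82,"ax":0,"ay":0,"az":0},
  {"tx":0.57,"ty":0,"tz":-0.82,"ax":0,"ay":0,"az":0},
  {"tx":0.57,"ty":0,"tz":-0.82,"ax":0,"ay":0,"az":0},
])

```text
time_s: 49.12
ee_pos: [0.7137, -0.0258, 0.3581]
eef_rot: [-3.142, -0.61, 3.115]
force: [0.6, 0.6, -2.6]
grip_width: 0.0161
grip_force: 55.0
```

```bash
python3 - <<'E'
from h import *
print(lip(),get_obs()['force'])
s=snap('scene','scene14')
g=s['pixels'].astype(int);m=((g.min(2)>130)&(np.ptp(g,axis=2)<30)).astype('uint8')[150:285,275:385]
k,l,st,ce=cv2.connectedComponentsWithStats(m)
print([((st[i][:2]+[275,150]).tolist(),st[i][2:].tolist(),ray(s,275+ce[i][0],150+ce[i][1],.016).round(3).tolist()) for i in range(1,k) if st[i,4]>15])
E
```

```text
[ 0.47851373 -0.01965218  0.20048295] [ 0.62558258  0.58106224 -2.59345317]
[([331, 170], [34, 46, 748], [0.378, -0.096, 0.016]), ([322, 190], [8, 11, 30], [0.442, -0.139, 0.016]), ([366, 192], [15, 12, 104], [0.35, -0.008, 0.016]), ([275, 253], [5, 29, 99], [0.76, -0.077, 0.016]), ([297, 279], [25, 6, 101], [0.742, 0.025, 0.016])]
```

>>> apply_moves([
  {"tx":0.38,"ty":0,"tz":0,"ax":0,"ay":-0.5,"az":0},
  {"tx":0.38,"ty":0,"tz":0,"ax":0,"ay":-0.5,"az":0},
  {"tx":0.38,"ty":0,"tz":0,"ax":0,"ay":-0.5,"az":0},
  {"tx":0.38,"ty":0,"tz":0,"ax":0,"ay":-0.5,"az":0},
  {"tx":0.38,"ty":0,"tz":0,"ax":0,"ay":-0.5,"az":0},
  {"tx":0.38,"ty":0,"tz":0,"ax":0,"ay":-0.5,"az":0},
  {"tx":0.3,"ty":0,"tz":-0.95,"ax":0,"ay":0,"az":0},
  {"tx":0.3,"ty":0,"tz":-0.95,"ax":0,"ay":0,"az":0},
  {"tx":0,"ty":0,"tz":0,"ax":0,"ay":0,"az":0},
])

```text
time_s: 50.3
ee_pos: [0.6566, -0.0243, 0.451]
eef_rot: [-3.141, -0.345, 3.115]
force: [0.0, 0.7, -2.4]
grip_width: 0.0156
grip_force: 55.0
```

```bash
python3 - <<'E'
from h import *
print(lip())
s=snap('scene','scene15')
g=s['pixels'].astype(int);m=((g.min(2)>130)&(np.ptp(g,axis=2)<30)).astype('uint8')[150:285,275:385]
k,l,st,ce=cv2.connectedComponentsWithStats(m)
print([((st[i][:2]+[275,150]).tolist(),st[i][2:].tolist(),ray(s,275+ce[i][0],150+ce[i][1],.016).round(3).tolist()) for i in range(1,k) if st[i,4]>15])
cv2.imwrite('pics/v15.png',cv2.resize(s['pixels'][140:290,270:400,::-1],None,fx=4,fy=4,interpolation=cv2.INTER_CUBIC))
E
```

```text
[ 0.47085237 -0.01947596  0.2372804 ]
[([288, 150], [6, 6, 19], [0.342, -0.37, 0.016]), ([305, 150], [16, 8, 62], [0.289, -0.299, 0.016]), ([328, 160], [41, 40, 655], [0.334, -0.118, 0.016]), ([366, 189], [19, 16, 152], [0.344, -0.004, 0.016]), ([275, 252], [5, 30, 120], [0.757, -0.077, 0.016]), ([314, 267], [7, 7, 18], [0.698, 0.021, 0.016]), ([297, 279], [24, 6, 100], [0.743, 0.025, 0.016])]
```

>>> apply_moves([
  {"tx":0,"ty":0.4,"tz":0,"ax":0,"ay":0,"az":0},
  {"tx":-0.05,"ty":0.7,"tz":0,"ax":0,"ay":-0.2,"az":0},
  {"tx":-0.05,"ty":0.8,"tz":0,"ax":0,"ay":-0.2,"az":0},
  {"tx":-0.05,"ty":0.8,"tz":0,"ax":0,"ay":-0.2,"az":0},
  {"tx":-0.05,"ty":0.8,"tz":0,"ax":0,"ay":-0.2,"az":0},
  {"tx":-0.05,"ty":0.8,"tz":0,"ax":0,"ay":-0.2,"az":0},
  {"tx":0,"ty":0.8,"tz":0,"ax":0,"ay":-0.2,"az":0},
  {"tx":0,"ty":0.8,"tz":0,"ax":0,"ay":-0.2,"az":0},
  {"tx":0,"ty":0.8,"tz":0,"ax":0,"ay":-0.2,"az":0},
  {"tx":0,"ty":0.7,"tz":0.4,"ax":0,"ay":-0.2,"az":0},
  {"tx":0,"ty":0.4,"tz":0.4,"ax":0,"ay":-0.2,"az":0},
  {"tx":0,"ty":0,"tz":0,"ax":0,"ay":0,"az":0},
])

```text
time_s: 51.85
ee_pos: [0.6653, 0.2109, 0.4228]
eef_rot: [-3.141, -0.176, 3.117]
force: [-0.1, -0.1, -2.5]
grip_width: 0.0158
grip_force: 55.0
```

```bash
python3 - <<'E'
from h import *
print(lip(),get_obs()['ee_pos'],get_obs()['force'])
s=snap('scene','scene16');c=snap('top','top16')
def bl(c,r,t=130):
    g=c['pixels'].astype(int);m=((g.min(2)>t)&(np.ptp(g,axis=2)<30)).astype('uint8')[r[0]:r[1],r[2]:r[3]]
    k,l,st,ce=cv2.connectedComponentsWithStats(m)
    print([((st[i][:2]+[r[2],r[0]]).tolist(),st[i][2:].tolist(),ray(c,r[2]+ce[i][0],r[0]+ce[i][1],.016).round(3).tolist()) for i in range(1,k) if st[i,4]>8])
bl(s,(195,275,283,372));bl(c,(134,232,276,327))
E
```

```text
[0.51823521 0.21446379 0.18084035] [0.66532517 0.21089313 0.42281978] [-0.13889449 -0.12525497 -2.50718839]
[([361, 203], [7, 9, 32], [0.41, -0.007, 0.016]), ([314, 270], [5, 4, 12], [0.703, 0.02, 0.016])]
[([321, 178], [2, 9, 10], [0.591, -0.08, 0.016])]
```

>>> apply_moves([
  {"tx":0.46,"ty":0,"tz":-0.18,"ax":0,"ay":-0.6,"az":0},
  {"tx":0.42,"ty":0,"tz":-0.18,"ax":0,"ay":-0.6,"az":0},
  {"tx":0.42,"ty":0,"tz":-0.18,"ax":0,"ay":-0.6,"az":0},
  {"tx":0.42,"ty":0,"tz":-0.18,"ax":0,"ay":-0.6,"az":0},
  {"tx":0.42,"ty":0,"tz":0.02,"ax":0,"ay":-0.6,"az":0},
  {"tx":0.42,"ty":0,"tz":0.02,"ax":0,"ay":-0.6,"az":0},
  {"tx":0.42,"ty":0,"tz":0.02,"ax":0,"ay":-0.6,"az":0},
  {"tx":0.46,"ty":0,"tz":0.02,"ax":0,"ay":-0.6,"az":0},
  {"tx":0.46,"ty":0,"tz":-0.18,"ax":0,"ay":-0.6,"az":0},
  {"tx":0.46,"ty":0,"tz":-0.18,"ax":0,"ay":-0.6,"az":0},
  {"tx":0,"ty":0,"tz":0,"ax":0,"ay":0,"az":0},
])

```text
time_s: 53.32
ee_pos: [0.5356, 0.2126, 0.4463]
eef_rot: [3.141, 0.35, 3.115]
force: [-0.3, 0.2, -1.4]
grip_width: 0.0159
grip_force: 55.0
```

>>> apply_moves([
  {"tx":0.62,"ty":0,"tz":-0.1,"ax":0,"ay":-0.8,"az":0},
  {"tx":0.62,"ty":0,"tz":-0.1,"ax":0,"ay":-0.8,"az":0},
  {"tx":0.62,"ty":0,"tz":-0.24,"ax":0,"ay":-0.8,"az":0},
  {"tx":0.62,"ty":0,"tz":-0.24,"ax":0,"ay":-0.8,"az":0},
  {"tx":0.62,"ty":0,"tz":-0.24,"ax":0,"ay":-0.8,"az":0},
  {"tx":0.62,"ty":0,"tz":-0.24,"ax":0,"ay":-0.8,"az":0},
  {"tx":0.62,"ty":0,"tz":-0.24,"ax":0,"ay":-0.8,"az":0},
  {"tx":0,"ty":0,"tz":0,"ax":0,"ay":0,"az":0},
  {"tx":0,"ty":0,"tz":0,"ax":0,"ay":0,"az":0},
  {"tx":0,"ty":0,"tz":0,"ax":0,"ay":0,"az":0},
  {"tx":0,"ty":0,"tz":0,"ax":0,"ay":0,"az":0},
])

```text
time_s: 54.7
ee_pos: [0.4038, 0.2163, 0.4113]
eef_rot: [-3.142, 0.837, 3.115]
force: [0.1, -0.4, -2.2]
grip_width: 0.0155
grip_force: 55.0
```

```bash
python3 - <<'E'
from h import *
print(lip(),get_obs()['ee_pos'],get_obs()['force'])
s=snap('scene','scene17')
g=s['pixels'].astype(int);m=((g.min(2)>130)&(np.ptp(g,axis=2)<35)).astype('uint8')[210:275,375:455]
k,l,st,ce=cv2.connectedComponentsWithStats(m)
print([(st[i]+[375,210,0,0,0]).tolist() for i in range(1,k) if st[i,4]>8])
E
```

```text
[0.53120952 0.21290704 0.15842882] [0.40377888 0.21633855 0.41131596] [ 0.10735997 -0.37959009 -2.21200194]
[[389, 211, 44, 37, 688], [419, 245, 12, 11, 106]]
```

>>> apply_moves([
  {"tx":-0.62,"ty":0,"tz":0.24,"ax":0,"ay":0.8,"az":0},
  {"tx":-0.62,"ty":0,"tz":0.24,"ax":0,"ay":0.8,"az":0},
  {"tx":-0.62,"ty":0,"tz":0.24,"ax":0,"ay":0.8,"az":0},
  {"tx":-0.62,"ty":0,"tz":0.24,"ax":0,"ay":0.8,"az":0},
  {"tx":-0.62,"ty":0,"tz":0.1,"ax":0,"ay":0.8,"az":0},
  {"tx":-0.62,"ty":0,"tz":-0.1,"ax":0,"ay":0.8,"az":0},
  {"tx":-0.62,"ty":0,"tz":-0.3,"ax":0,"ay":0.8,"az":0},
  {"tx":-0.77,"ty":0,"tz":-0.3,"ax":0,"ay":1,"az":0},
  {"tx":-0.77,"ty":0,"tz":0,"ax":0,"ay":1,"az":0},
  {"tx":-0.77,"ty":0,"tz":0.2,"ax":0,"ay":1,"az":0},
  {"tx":-0.77,"ty":0,"tz":0.2,"ax":0,"ay":1,"az":0},
  {"tx":0,"ty":0,"tz":0,"ax":0,"ay":0,"az":0},
])

```text
time_s: 56.25
ee_pos: [0.6128, 0.2107, 0.4889]
eef_rot: [-3.141, -0.001, 3.115]
force: [0.4, -0.3, -2.1]
grip_width: 0.0157
grip_force: 55.0
```

```bash
python3 - <<'E'
from h import *
print(lip(),get_obs()['ee_pos'],get_obs()['eef_rot'])
s=snap('scene','scene18')
E
```

```text
[0.5099314  0.21330594 0.22502191] [0.61278569 0.21067443 0.48887096] [-3.14110110e+00 -1.46962963e-03  3.11475207e+00]
```

>>> apply_moves([
  {"tx":-0.19,"ty":-0.98,"tz":0,"ax":0,"ay":0,"az":0},
  {"tx":-0.19,"ty":-0.98,"tz":0,"ax":0,"ay":0,"az":0},
  {"tx":-0.19,"ty":-0.98,"tz":0,"ax":0,"ay":0,"az":0},
  {"tx":-0.19,"ty":-0.98,"tz":0,"ax":0,"ay":0,"az":0},
  {"tx":-0.19,"ty":-0.98,"tz":0,"ax":0,"ay":0,"az":0},
  {"tx":-0.19,"ty":-0.98,"tz":0,"ax":0,"ay":0,"az":0},
  {"tx":-0.19,"ty":-0.98,"tz":0,"ax":0,"ay":0,"az":0},
  {"tx":-0.19,"ty":-0.95,"tz":0,"ax":0,"ay":0,"az":0},
  {"tx":0,"ty":0,"tz":1,"ax":0,"ay":0,"az":0},
  {"tx":0,"ty":0,"tz":1,"ax":0,"ay":0,"az":0},
  {"tx":0,"ty":0,"tz":1,"ax":0,"ay":0,"az":0},
  {"tx":0,"ty":0,"tz":1,"ax":0,"ay":0,"az":0},
])

```text
time_s: 57.8
ee_pos: [0.6502, -0.0239, 0.3705]
eef_rot: [-3.141, 0.003, 3.116]
force: [0.6, -0.5, -2.8]
grip_width: 0.0159
grip_force: 55.0
```

```bash
python3 - <<'E'
from h import *
print(get_obs()['ee_pos'],get_obs()['eef_rot'])
s=snap('scene','scene19');c=snap('top','top19')
a=cv2.resize(s['pixels'][200:280,370:460,::-1],None,fx=4.4,fy=4.4,interpolation=cv2.INTER_CUBIC)
b=cv2.resize(c['pixels'][155:245,160:248,::-1],None,fx=4,fy=4,interpolation=cv2.INTER_CUBIC)
h=min(a.shape[0],b.shape[0]);cv2.imwrite('pics/v19.png',np.hstack([a[:h],b[:h]]))
E
```

```text
[ 0.65018709 -0.02392631  0.37051437] [-3.14088351  0.00316928  3.11603584]
```

View pics/v19.png

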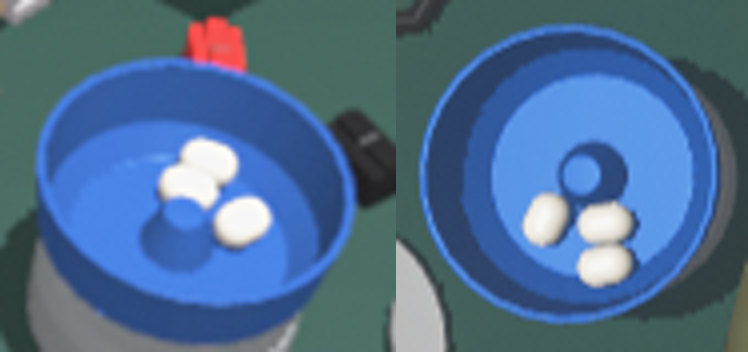

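>>> apply_moves([
  {"tx":0,"ty":0,"tz":1,"ax":0,"ay":0,"az":0},
  {"tx":0,"ty":0,"tz":1,"ax":0,"ay":0,"az":0},
  {"tx":0,"ty":0,"tz":0.9,"ax":0,"ay":0,"az":0},
  {"tx":0,"ty":0,"tz":0.3,"ax":0,"ay":0,"az":0},
  {"tx":0,"ty":0,"tz":0.1,"ax":0,"ay":0,"az":0},
  {"tx":0,"ty":0,"tz":0.1,"ax":0,"ay":0,"az":0},
  {"tx":0,"ty":0,"tz":0.08,"ax":0,"ay":0,"az":0},
  {"tx":0,"ty":0,"tz":0,"ax":0,"ay":0,"az":0},
])

```text
time_s: 58.9
ee_pos: [0.6512, -0.0245, 0.2671]
eef_rot: [-3.141, 0.001, 3.115]
force: [1.4, 0.4, 3.8]
grip_width: 0.0157
grip_force: 55.0
```

>>> apply_moves([
  {"tx":0,"ty":0,"tz":0,"ax":0,"ay":0,"az":0},
  {"tx":0,"ty":0,"tz":0,"ax":0,"ay":0,"az":0},
  {"tx":0,"ty":0,"tz":0,"ax":0,"ay":0,"az":0},
  {"tx":0,"ty":0,"tz":-1,"ax":0,"ay":0,"az":0},
  {"tx":0,"ty":0,"tz":-1,"ax":0,"ay":0,"az":0},
  {"tx":0,"ty":0,"tz":-1,"ax":0,"ay":0,"az":0},
  {"tx":0,"ty":0,"tz":-1,"ax":0,"ay":0,"az":0},
  {"tx":0,"ty":0,"tz":-1,"ax":0,"ay":0,"az":0},
  {"tx":0.5,"ty":1,"tz":0,"ax":0,"ay":0,"az":0},
  {"tx":0.5,"ty":1,"tz":0,"ax":0,"ay":0,"az":0},
  {"tx":0.5,"ty":1,"tz":0,"ax":0,"ay":0,"az":0},
  {"tx":0.5,"ty":1,"tz":0,"ax":0,"ay":0,"az":0},
], jaw=0.4)

```text
time_s: 60.4
ee_pos: [0.5937, 0.098, 0.4161]
eef_rot: [3.142, -0.0, 3.115]
force: [0.6, 0.5, -0.2]
grip_width: 0.0564
grip_force: 0.0
```

```bash
python3 - <<'E'
from h import *
np.set_printoptions(precision=4,suppress=True)
print(get_obs()['ee_pos'])
c=snap('top','top20');s=snap('scene','scene20')
p19=dict(np.load('pics/top19.npz'))
g=cv2.cvtColor(p19['pixels'],cv2.COLOR_RGB2GRAY)
r=cv2.HoughCircles(cv2.GaussianBlur(p19['pixels'][...,2],(3,3),0)[150:250,150:260].copy(),cv2.HOUGH_GRADIENT,1,100,param1=100,param2=15,minRadius=34,maxRadius=41)
print(r)
# bowl outline by blue mask
def ell(im,mask,off):
    k,l,st,ce=cv2.connectedComponentsWithStats(mask.astype('uint8'));i=1+st[1:,4].argmax();cn=max(cv2.findContours((l==i).astype('uint8'),cv2.RETR_EXTERNAL,cv2.CHAIN_APPROX_NONE)[0],key=len)
    e=cv2.fitEllipse(cn);return np.array(e[0])+off,e[1]
im=p19['pixels'].astype(int)
sub=im[150:250,150:260];e=ell(sub,(sub[...,2]>sub[...,0]+35)&(sub[...,2]>90),[150,150]);print('bowl',e,ray(p19,*e[0],.149))
im=c['pixels'].astype(int)
for nm,ii,cc in(('19',p19['pixels'].astype(int),p19),('20',im,c)):
    sub=ii[180:330,60:180];q=(np.ptp(sub,axis=2)<20)&(sub.mean(2)>115)
    try:
        e=ell(sub,q,[60,180]);print('lid',nm,e,ray(cc,*e[0],.014),'n',q.sum())
    except Exception as x: print(x)
# scoop: white pan
E
```

```text
[0.5937 0.098  0.4161]
[[[52.5 48.5 37.2]]]
bowl (array([202.603 , 197.8851]), (74.69390106201172, 75.34156036376953)) [0.5396 0.2178 0.149 ]
lid 19 (array([137.325 , 241.3583]), (68.01068115234375, 69.33853149414062)) [0.4207 0.4312 0.014 ] n 3629
lid 20 (array([137.3432, 241.3584]), (67.93811798095703, 69.34207916259766)) [0.4207 0.4312 0.014 ] n 3625
```

>>> apply_moves([
  {"tx":0.55,"ty":0.99,"tz":0,"ax":0,"ay":0,"az":0},
  {"tx":0.55,"ty":0.99,"tz":0,"ax":0,"ay":0,"az":0},
  {"tx":0.55,"ty":0.99,"tz":0,"ax":0,"ay":0,"az":0},
  {"tx":0.55,"ty":0.99,"tz":0,"ax":0,"ay":0,"az":0},
  {"tx":0.55,"ty":0.99,"tz":0,"ax":0,"ay":0,"az":0},
  {"tx":0.55,"ty":0.99,"tz":0,"ax":0,"ay":0,"az":0},
  {"tx":0.55,"ty":0.99,"tz":0,"ax":0,"ay":0,"az":0},
  {"tx":0.55,"ty":0.99,"tz":0,"ax":0,"ay":0,"az":0},
  {"tx":0.55,"ty":0.99,"tz":0,"ax":0,"ay":0,"az":0},
  {"tx":0.55,"ty":0.99,"tz":0,"ax":0,"ay":0,"az":0},
  {"tx":0.55,"ty":0.99,"tz":0,"ax":0,"ay":0,"az":0},
])

```text
time_s: 61.88
ee_pos: [0.4213, 0.429, 0.4161]
eef_rot: [-3.142, 0.0, 3.115]
force: [0.9, 0.6, -0.2]
grip_width: 0.0563
grip_force: 0.0
```

```bash
python3 - <<'E'
from h import *
np.set_printoptions(precision=4,suppress=True)
print(get_obs()['ee_pos'])
c=snap('top','top21');s=snap('scene','scene21')
# scoop in tray: bright pan in top; corners
sub=c['pixels'][130:235,274:330].astype(int);m=((sub.min(2)>165)&(np.ptp(sub,axis=2)<30)).astype('uint8')
p=np.argwhere(m)[:,::-1].astype('float32')
r=cv2.minAreaRect(p);b=cv2.boxPoints(r)+[274,130];P=np.array([ray(c,u,v,.015) for u,v in b]);print('pan',len(p),P.mean(0),np.linalg.norm(P-np.roll(P,-1,0),axis=1),[round(yawof(P[k],P[k+1]),1) for k in range(2)])
sub=c['pixels'][225:275,350:425].astype(int);print('plate')
im=c['pixels'].astype(int)
a=np.abs(im-np.load('pics/top1.npz')['pixels'].astype(int)).sum(2)[205:270,350:425];print('plate diff',(a>60).sum())
a=np.abs(im-np.load('pics/top0.npz')['pixels'].astype(int)).sum(2)
for n,(v0,v1,u0,u1) in dict(dish=(100,134,260,294),bottle=(95,128,308,336),brush=(232,302,278,312),cup=(103,134,200,234),iron=(78,160,115,196)).items(): print(n,(a[v0:v1,u0:u1]>60).sum())
E
```

```text
[0.4213 0.429  0.4161]
pan 1125 [ 0.605  -0.0167  0.015 ] [0.1081 0.095  0.1081 0.0947] [np.float64(-2.0), np.float64(-92.2)]
plate
plate diff 198
dish 0
bottle 0
brush 0
cup 0
iron 0
```

>>> apply_moves([
  {"tx":0,"ty":0.06,"tz":1,"ax":0,"ay":0,"az":0},
  {"tx":0,"ty":0,"tz":1,"ax":0,"ay":0,"az":0},
  {"tx":0,"ty":0,"tz":1,"ax":0,"ay":0,"az":0},
  {"tx":0,"ty":0,"tz":1,"ax":0,"ay":0,"az":0},
  {"tx":0,"ty":0,"tz":1,"ax":0,"ay":0,"az":0},
  {"tx":0,"ty":0,"tz":1,"ax":0,"ay":0,"az":0},
  {"tx":0,"ty":0,"tz":0.43,"ax":0,"ay":0,"az":0},
  {"tx":0,"ty":0,"tz":0,"ax":0,"ay":0,"az":0},
])

```text
time_s: 62.98
ee_pos: [0.4218, 0.4298, 0.223]
eef_rot: [-3.141, -0.001, 3.115]
force: [0.3, 0.4, 0.0]
grip_width: 0.0565
grip_force: 0.0
```

>>> apply_moves([
  {"tx":0,"ty":0,"tz":0,"ax":0,"ay":0,"az":0},
  {"tx":0,"ty":0,"tz":0,"ax":0,"ay":0,"az":0},
  {"tx":0,"ty":0,"tz":0,"ax":0,"ay":0,"az":0},
  {"tx":0,"ty":0,"tz":0,"ax":0,"ay":0,"az":0},
  {"tx":0,"ty":0,"tz":-0.5,"ax":0,"ay":0,"az":0},
  {"tx":0,"ty":0,"tz":-1,"ax":0,"ay":0,"az":0},
  {"tx":0,"ty":0,"tz":-1,"ax":0,"ay":0,"az":0},
  {"tx":0,"ty":0,"tz":-1,"ax":0,"ay":0,"az":0},
  {"tx":0,"ty":0,"tz":-1,"ax":0,"ay":0,"az":0},
  {"tx":0,"ty":0,"tz":-1,"ax":0,"ay":0,"az":0},
  {"tx":0,"ty":0,"tz":-1,"ax":0,"ay":0,"az":0},
  {"tx":0,"ty":0,"tz":0,"ax":0,"ay":0,"az":0},
], jaw=1, force=30)

```text
time_s: 64.47
ee_pos: [0.4212, 0.4301, 0.4206]
eef_rot: [3.139, 0.003, 3.115]
force: [0.7, -0.7, -3.1]
grip_width: 0.0332
grip_force: 30.0
```

>>> apply_moves([
  {"tx":-0.51,"ty":-0.88,"tz":0,"ax":0,"ay":0,"az":0},
  {"tx":-0.51,"ty":-0.88,"tz":0,"ax":0,"ay":0,"az":0},
  {"tx":-0.51,"ty":-0.88,"tz":0,"ax":0,"ay":0,"az":0},
  {"tx":-0.51,"ty":-0.88,"tz":0,"ax":0,"ay":0,"az":0},
  {"tx":-0.51,"ty":-0.88,"tz":0,"ax":0,"ay":0,"az":0},
  {"tx":-0.51,"ty":-0.88,"tz":0,"ax":0,"ay":0,"az":0},
  {"tx":-0.51,"ty":-0.88,"tz":0,"ax":0,"ay":0,"az":0},
  {"tx":-0.51,"ty":-0.88,"tz":0,"ax":0,"ay":0,"az":0},
  {"tx":0,"ty":0,"tz":0.6,"ax":0,"ay":0,"az":0},
  {"tx":0,"ty":0,"tz":0.6,"ax":0,"ay":0,"az":0},
  {"tx":0,"ty":0,"tz":0,"ax":0,"ay":0,"az":0},
])

```text
time_s: 65.85
ee_pos: [0.5377, 0.2166, 0.3798]
eef_rot: [-3.14, -0.004, 3.116]
force: [-0.8, -0.2, -3.3]
grip_width: 0.0329
grip_force: 30.0
```

>>> apply_moves([
  {"tx":0,"ty":0,"tz":0.2,"ax":0,"ay":0,"az":0},
  {"tx":0,"ty":0,"tz":0.2,"ax":0,"ay":0,"az":0},
  {"tx":0,"ty":0,"tz":0.1,"ax":0,"ay":0,"az":0},
  {"tx":0,"ty":0,"tz":0.1,"ax":0,"ay":0,"az":0},
  {"tx":0,"ty":0,"tz":0,"ax":0,"ay":0,"az":0},
])

```text
time_s: 66.47
ee_pos: [0.538, 0.2159, 0.3664]
eef_rot: [3.141, 0.002, 3.115]
force: [-8.9, -3.1, 16.1]
grip_width: 0.0332
grip_force: 30.0
```

>>> apply_moves([
  {"tx":0,"ty":0,"tz":0,"ax":0,"ay":0,"az":0},
  {"tx":0,"ty":0,"tz":0,"ax":0,"ay":0,"az":0},
  {"tx":0,"ty":0,"tz":0,"ax":0,"ay":0,"az":0},
  {"tx":0,"ty":0,"tz":-1,"ax":0,"ay":0,"az":0},
  {"tx":0,"ty":0,"tz":-1,"ax":0,"ay":0,"az":0},
  {"tx":0.2,"ty":-1,"tz":0,"ax":0,"ay":0,"az":0},
  {"tx":0.2,"ty":-1,"tz":0,"ax":0,"ay":0,"az":0},
  {"tx":0.2,"ty":-1,"tz":0,"ax":0,"ay":0,"az":0},
  {"tx":0.2,"ty":-1,"tz":0,"ax":0,"ay":0,"az":0},
  {"tx":0.2,"ty":-1,"tz":0,"ax":0,"ay":0,"az":0},
  {"tx":0,"ty":-1,"tz":0,"ax":0,"ay":0,"az":0},
  {"tx":0,"ty":-1,"tz":0,"ax":0,"ay":0,"az":0},
], jaw=0.4)

```text
time_s: 67.97
ee_pos: [0.5026, 0.0058, 0.4242]
eef_rot: [-3.142, 0.0, 3.115]
force: [0.5, -0.2, 0.2]
grip_width: 0.0565
grip_force: 0.0
```

```bash
cat > chk.py <<'E'
from h import *
import sys
np.set_printoptions(precision=4,suppress=True)
print(get_obs()['ee_pos'])
t=sys.argv[1];c=snap('top','top'+t);s=snap('scene','scene'+t)
sub=c['pixels'][150:250,150:255].astype(int);q=((np.ptp(sub,axis=2)<20)&(sub.mean(2)>115)).astype('uint8')
k,l,st,ce=cv2.connectedComponentsWithStats(q);i=1+st[1:,4].argmax();cn=max(cv2.findContours((l==i).astype('uint8'),0,1)[0],key=len);e=cv2.fitEllipse(cn)
print('lid',e,ray(c,e[0][0]+150,e[0][1]+150,.156))
kk=np.argwhere((sub.mean(2)<60)&(l==0))
m=(sub[35:65,35:70].mean(2)<70);p=np.argwhere(m).mean(0)+[185,185];print('knob px',p[::-1],ray(c,p[1],p[0],.185))
sub=s['pixels'][205:300,370:455].astype(int)
blue=((sub[...,2]>sub[...,0]+40)&(sub[...,2]>80));pp=np.argwhere(blue);print('scene blue n',len(pp),'left/right cols',pp[:,1].min()+370,pp[:,1].max()+370)
a=np.abs(s['pixels'].astype(int)-np.load('pics/scene0.npz')['pixels'].astype(int)).sum(2)[205:300,370:455];print('scene diff vs start',(a>60).sum())
sub=c['pixels'][130:235,274:330].astype(int);m=((sub.min(2)>165)&(np.ptp(sub,axis=2)<30)).astype('uint8');p=np.argwhere(m)[:,::-1].astype('float32')
if len(p)>50:
    r=cv2.minAreaRect(p);b=cv2.boxPoints(r)+[274,130];P=np.array([ray(c,u,v,.015) for u,v in b]);print('pan',len(p),P.mean(0),np.linalg.norm(P-np.roll(P,-1,0),axis=1),[round(yawof(P[k],P[k+1]),1) for k in range(2)])
E
python3 chk.py 22
```

```text
[0.5026 0.0058 0.4242]
lid ((51.80149459838867, 48.68751907348633), (74.9472427368164, 77.57838439941406), 16.8504695892334) [0.5374 0.218  0.156 ]
knob px [206.1176 198.8235] [0.5365 0.2002 0.185 ]
scene blue n 605 left/right cols 378 443
scene diff vs start 175
pan 1099 [ 0.6215 -0.0181  0.015 ] [0.1013 0.2264 0.1006 0.2263] [np.float64(-83.8), np.float64(-173.9)]
```

>>> apply_moves([
  {"tx":-0.04,"ty":-1,"tz":0,"ax":0,"ay":0,"az":0},
  {"tx":-0.04,"ty":-1,"tz":0,"ax":0,"ay":0,"az":0},
  {"tx":-0.04,"ty":-1,"tz":0,"ax":0,"ay":0,"az":0},
  {"tx":-0.04,"ty":-1,"tz":0,"ax":0,"ay":0,"az":0},
  {"tx":-0.04,"ty":-1,"tz":0,"ax":0,"ay":0,"az":0},
  {"tx":-0.04,"ty":-1,"tz":0,"ax":0,"ay":0,"az":0},
  {"tx":-0.04,"ty":-1,"tz":0,"ax":0,"ay":0,"az":0},
  {"tx":-0.04,"ty":-1,"tz":0,"ax":0,"ay":0,"az":0},
  {"tx":-0.04,"ty":-1,"tz":0,"ax":0,"ay":0,"az":0},
  {"tx":-0.04,"ty":-1,"tz":0,"ax":0,"ay":0,"az":0},
  {"tx":-0.04,"ty":-1,"tz":0,"ax":0,"ay":0,"az":0},
  {"tx":-0.04,"ty":-1,"tz":0,"ax":0,"ay":0,"az":0},
], jaw=1)

```text
time_s: 69.58
ee_pos: [0.5082, -0.3538, 0.424]
eef_rot: [3.141, 0.0, 3.116]
force: [-0.1, -0.0, 0.3]
grip_width: 0.0003
grip_force: 0.0
```

```bash
python3 chk.py 23; python3 - <<'E'
from h import *
o=get_obs();print(o['qpos'])
c=dict(np.load('pics/top0.npz'));sub=c['pixels'].astype(int)[195:230,435:470]
m=(sub.max(2)<70).astype('uint8');k,l,st,ce=cv2.connectedComponentsWithStats(m)
for i in range(1,k):
    if st[i,4]>8: print(st[i],ray(c,ce[i][0]+435,ce[i][1]+195,.072))
s=dict(np.load('pics/scene0.npz'));print('scene button',ray(s,215+124/4,145+54/4,.072))
E
```

```text
[ 0.5082 -0.3538  0.424 ]
lid ((52.29304504394531, 48.76081466674805), (76.2239990234375, 77.2305679321289), 29.465496063232422) [0.5373 0.2168 0.156 ]
knob px [206.     198.7222] [0.5367 0.2005 0.185 ]
scene blue n 603 left/right cols 378 443
scene diff vs start 169
pan 1126 [ 0.6402 -0.0175  0.015 ] [0.0957 0.1802 0.0951 0.1801] [np.float64(-89.6), np.float64(-179.6)]
[-6.69153347e-01  4.45112006e-01  1.27996150e+00 -1.69834176e-04
  1.41713872e+00 -2.21185034e+00]
scene button [ 0.51054681 -0.42263605  0.072     ]
```

```bash
python3 - <<'E'
from h import *
a=np.load('pics/top21.npz')['pixels'].astype(int);b=np.load('pics/top23.npz')['pixels'].astype(int);z=np.load('pics/top0.npz')['pixels'].astype(int)
d=np.abs(a-b).sum(2)[130:240,272:332];p=np.argwhere(d>60);print('tray diff',len(p),p.min(0)+[130,272] if len(p) else'',p.max(0)+[130,272] if len(p) else '')
sub=b[130:235,274:330];m=((sub.min(2)>165)&(np.ptp(sub,axis=2)<30)).astype('uint8');k,l,st,ce=cv2.connectedComponentsWithStats(m);print([(st[i]+[274,130,0,0,0]).tolist() for i in range(1,k)])
for im in(z,b):
    g=im.mean(2)
    for v in(190,194,198,202,206): print(v,g[v,192:216].astype(int))
E
```

```text
tray diff 0  
[[282, 132, 1, 1, 1], [285, 157, 5, 1, 5], [284, 157, 33, 40, 1104], [308, 158, 4, 1, 4], [282, 169, 1, 12, 12]]
190 [188 188 188 187 188 189 189 189 190 190 190 190 190 190 190 190 190 190
 191 191 190 191 191 191]
194 [188 188 175 103  80  84  84  84  86  89  88  90  84  61  58  67  90 188
 192 191 191 191 191 192]
198 [188 141  81  80  84  84  86  88  89  90  90  92  92  93  78  59  57  69
  98  99 189 191 192 191]
202 [188 188 156  88  82  82  83  86  86  87  88  91  80  70  57  57  64  91
  99 189 192 191 192 191]
206 [187 188 188 189 188 189 189 190 190 170 143 143 148 148 148 189 190 190
 190 190 191 191 191 191]
190 [188 188 188 190 189 189 190 190 190 190 190 190 190 190 190 191 190 192
 192 192 191 192 191 191]
194 [188 188 157  93  83  84  86  86  88  88  91  87  69  57  61  85 159 190
 192 192 191 191 191 191]
198 [187  93  81  82  84  86  88  88  89  92  92  93  92  89  61  57  58  92
 100 189 192 192 191 192]
202 [188 154  99  80  82  83  85  86  86  88  89  90  80  61  57  60  85  99
 148 190 191 191 191 191]
206 [188 189 189 189 189 189 169 168 168 168 145 144 147 147 149 189 191 190
 190 191 191 192 191 191]
```

>>> apply_moves([
  {"tx":-0.02,"ty":-0.8,"tz":0,"ax":0,"ay":0,"az":0},
  {"tx":-0.02,"ty":-0.8,"tz":0,"ax":0,"ay":0,"az":0},
  {"tx":-0.02,"ty":-0.8,"tz":0,"ax":0,"ay":0,"az":0},
  {"tx":0,"ty":0,"tz":1,"ax":0,"ay":0,"az":0},
  {"tx":0,"ty":0,"tz":1,"ax":0,"ay":0,"az":0},
  {"tx":0,"ty":0,"tz":1,"ax":0,"ay":0,"az":0},
  {"tx":0,"ty":0,"tz":1,"ax":0,"ay":0,"az":0},
  {"tx":0,"ty":0,"tz":0.7,"ax":0,"ay":0,"az":0},
  {"tx":0,"ty":0,"tz":0.1,"ax":0,"ay":0,"az":0},
  {"tx":0,"ty":0,"tz":0,"ax":0,"ay":0,"az":0},
])

```text
time_s: 70.92
ee_pos: [0.508, -0.425, 0.281]
eef_rot: [-3.141, 0.001, 3.116]
force: [-0.5, -0.3, -0.0]
grip_width: 0.0008
grip_force: 0.0
```

>>> apply_moves([
  {"tx":0,"ty":0,"tz":0.1,"ax":0,"ay":0,"az":0},
  {"tx":0,"ty":0,"tz":0.1,"ax":0,"ay":0,"az":0},
  {"tx":0,"ty":0,"tz":0.1,"ax":0,"ay":0,"az":0},
  {"tx":0,"ty":0,"tz":0.1,"ax":0,"ay":0,"az":0},
  {"tx":0,"ty":0,"tz":0,"ax":0,"ay":0,"az":0},
])

```text
time_s: 71.55
ee_pos: [0.5076, -0.4256, 0.2683]
eef_rot: [-3.141, 0.0, 3.115]
force: [-0.1, -0.7, 3.0]
grip_width: 0.0008
grip_force: 1.6
```

>>> apply_moves([
  {"tx":0,"ty":0,"tz":0.08,"ax":0,"ay":0,"az":0},
  {"tx":0,"ty":0,"tz":0.06,"ax":0,"ay":0,"az":0},
  {"tx":0,"ty":0,"tz":0.04,"ax":0,"ay":0,"az":0},
  {"tx":0,"ty":0,"tz":0,"ax":0,"ay":0,"az":0},
])

```text
time_s: 72.05
ee_pos: [0.5076, -0.4255, 0.2652]
eef_rot: [-3.141, 0.001, 3.115]
force: [-7.5, 7.7, 22.2]
grip_width: 0.0
grip_force: 11.2
```

Fully down (22 N against the stop). Retract and check everything before handing in.

>>> apply_moves([
  {"tx":0,"ty":0,"tz":-0.5,"ax":0,"ay":0,"az":0},
  {"tx":0,"ty":0,"tz":-1,"ax":0,"ay":0,"az":0},
  {"tx":0,"ty":0,"tz":-1,"ax":0,"ay":0,"az":0},
  {"tx":0,"ty":0,"tz":-1,"ax":0,"ay":0,"az":0},
  {"tx":0,"ty":0,"tz":-1,"ax":0,"ay":0,"az":0},
  {"tx":0.7,"ty":-0.3,"tz":0,"ax":0,"ay":0,"az":0},
  {"tx":0.7,"ty":-0.3,"tz":0,"ax":0,"ay":0,"az":0},
  {"tx":0,"ty":0,"tz":0,"ax":0,"ay":0,"az":0},
])

```text
time_s: 73.05
ee_pos: [0.4637, -0.4433, 0.3975]
eef_rot: [3.141, -0.001, 3.113]
force: [0.8, 0.2, 0.3]
grip_width: 0.0006
grip_force: 0.0
```

```bash
python3 chk.py 24; python3 - <<'E'
from h import *
b=np.load('pics/top24.npz');c=dict(b);b=c['pixels'].astype(int);z=np.load('pics/top0.npz')['pixels'].astype(int);t=np.load('pics/top23.npz')['pixels'].astype(int)
d=np.abs(t-b).sum(2);print('tray/lid diff',(d[130:240,272:332]>60).sum(),(d[155:245,160:250]>60).sum())
a=np.abs(b-z).sum(2)
for n,(v0,v1,u0,u1) in dict(dish=(100,134,260,294),bottle=(95,128,308,336),brush=(232,302,278,312),cup=(103,134,200,234),iron=(78,160,115,196),red=(258,290,180,252)).items(): print(n,(a[v0:v1,u0:u1]>60).sum())
e=np.abs(b-np.load('pics/top1.npz')['pixels'].astype(int)).sum(2)[222:262,362:415];print('blocks diff vs top1',(e>60).sum())
# scoop fit: project model pan corners/handle into scene & top, compare floor brightness
sub=b[150:205,278:325];m=(sub.min(2)>165)&(np.ptp(sub,axis=2)<30);k,l,st,ce=cv2.connectedComponentsWithStats(m.astype('uint8'));i=1+st[1:,4].argmax();print(st[i]+[278,150,0,0,0],[ray(c,278+st[i][0]+dx,150+st[i][1]+dy,.01).round(4).tolist() for dx,dy in((0,st[i][3]),(st[i][2],st[i][3]))])
E
```

```text
[ 0.4637 -0.4433  0.3975]
lid ((52.30420684814453, 48.75702667236328), (76.25814056396484, 77.19587707519531), 29.553861618041992) [0.5373 0.2167 0.156 ]
knob px [206.0857 198.8857] [0.5363 0.2003 0.185 ]
scene blue n 603 left/right cols 378 443
scene diff vs start 170
pan 1125 [ 0.605  -0.0167  0.015 ] [0.1081 0.095  0.1081 0.0947] [np.float64(-2.0), np.float64(-92.2)]
tray/lid diff 0 0
dish 0
bottle 0
brush 82
cup 0
iron 0
red 0
blocks diff vs top1 1
[ 284  157   33   40 1104] [[0.5472, 0.024, 0.01], [0.5479, -0.0686, 0.01]]
```

```bash
python3 - <<'E'
from h import *
z=np.load('pics/top0.npz')['pixels'].astype(int)
for n in('23','24'):
    b=np.load(f'pics/top{n}.npz')['pixels'].astype(int);d=b-z;p=np.argwhere(np.abs(d).sum(2)[232:302,278:312]>60)
    print(n,len(p),p.min(0) if len(p) else '',p.max(0) if len(p) else '')
    if len(p): print([ (z[232+v,278+u].tolist(),b[232+v,278+u].tolist()) for v,u in p[::15]])
E
```

```text
23 216 [53 11] [69 33]
[([71, 93, 83], [59, 64, 58]), ([69, 91, 82], [55, 62, 56]), ([67, 90, 82], [54, 62, 56]), ([67, 91, 82], [53, 62, 57]), ([67, 91, 82], [54, 62, 56]), ([66, 91, 82], [53, 61, 56]), ([66, 91, 82], [54, 61, 56]), ([65, 90, 81], [53, 62, 56]), ([64, 90, 81], [52, 60, 55]), ([172, 168, 175], [97, 95, 98]), ([67, 91, 82], [53, 61, 55]), ([66, 91, 83], [51, 60, 55]), ([64, 90, 82], [51, 61, 56]), ([63, 89, 82], [50, 59, 55]), ([65, 90, 81], [53, 61, 56])]
24 82 [60 18] [69 33]
[([68, 91, 82], [55, 62, 56]), ([65, 90, 81], [53, 61, 56]), ([65, 90, 82], [54, 62, 57]), ([65, 91, 82], [52, 61, 56]), ([65, 90, 82], [52, 60, 55]), ([65, 90, 82], [52, 60, 55])]
```

Only a shadow on the bench. Handing in.

```bash
python3 -c "
from station import hand_in; print(hand_in())"
```

```text
the job is handed in; nothing more can be done
None
```

The job is handed in, with no verdict shown: both copper blocks stand on the plate, all three media are in the bowl, the lid was back on before the start button was pressed fully down, and the scoop lies lengthways in the empty tray.

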